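# Snap the calibration cap onto a rock colour meter and keep it pressed

## Robot

A 6-joint arm with a two-finger parallel gripper is mounted at the origin on a cart in front of the work surface, level with it; the furniture and walls round the work are solid. World frame = base frame: x ahead of the robot, y to its left, z up, the work surface at z = 0. Lengths are in m, angles in rad, forces in N, time in s.
With the tool pointing down it reaches from about 0.25 to 0.725 m from the base axis. Payload 4 kg.
Tool frame: the origin (TCP) lies on the centre line of the jaws, within the pads' length; the fingertips stand 17 mm ahead of it and the grasp point (between the pads) lies 2 mm behind it; z points along the fingers, x is the direction in which the jaws open and shut, and the axes are right-handed (so a half turn about z gives the same grasp; the last joint's range is limited). The gripper opens to 85 mm and grips with 20 to 120 N. Pads are 22 mm wide; open, the fingers measure 114 mm over their backs; the gripper's body (76 mm by 85 mm) begins 54 mm behind the grasp point. The pads swing forward as they close: fully open they stand 13 mm farther back than shut.
Start: joints at [1.317, 0.241, 0.005, 1.335, 0, 1.571], TCP at [0.126, 0.484, 0.222] pointing down, gripper open.
Joint ranges: [-2.72, 2.72], [-1.05, 1.87], [-1.09, 1.28], [-1.99, 2.15], [-1.42, 1.44], [-3.14, 3.14]. Speed limits (rad/s): [2.79, 2.79, 3.14, 3.14, 3.14, 3.14].

## Interface

Orientations are given as a unit quaternion [x, y, z, w].
In Python, from workcell import bot gives the robot as it stands.
- The arm moves only by the tool jog_arm, never from a script. Its arguments are lists of equal length, an entry for each row: "jaw": the closure, from 0 (fully open) to 1 (shut); "linear": the shift along the tool's x, y, z in m, a list of three; "delta_rot": the turn, a rotation vector about the tool's x, y, z in degrees, a list of three. A call has exactly 8 rows; each row is the pose to reach, as a shift and turn from the pose commanded when the call began, along the tool's axes at that moment; what a row does not reach only later rows make up. A row lasts 1/12 s, in which the tool goes at most 41.7 mm and 7.16 degrees, less where a joint would pass 70% of its speed; a pose out of reach is approached as far as the arm can. A call with a gripper value outside its range is refused whole. The fingers move at their own pace and stop on an object; the grip force is fixed at half the most. Time passes only in rows, so rows that repeat a pose let the fingers close, or fill a call up. It gives the time, the measured TCP pose, the force and the opening at its end, in the units of the state.
- bot.get_obs(): the state, without advancing time (a new reading comes with each control period).
- bot.camera(name): name is "side" or "top"; returns (picture, depth): 480x640x3 uint8, red, green, blue; 480x640 float32, m along the optical axis (not along the pixel's ray), 0 where there is no reading.
- bot.calibration(name): a dict with "fovy" (degrees; the focal length in pixels is half the picture's height over the tangent of half this angle, whatever the lens; pixels are square), "cx", "cy" (the principal point, pixels), "origin" and "orientation" of the camera in the world. Camera axes: x right, y down, z forward; pixel columns grow to the right and rows downward; lengths in m; the calibration is good to about 2 mm. A picture is of the moment at which its call begins. calibration takes no time and is no camera call.
- bot.job_done(): hands the job in, once; it reports no verdict.
The state is a dict: "clock": time; "joint_pos": joint angles; "joint_vel": joint speeds; "tau": joint torques, N m; "eef_pos": TCP position; "tool_rot": TCP orientation; "ft_force": force on the tool from outside, world axes, zero at the start; "ft_torque": the same for the moment, N m; "grip_width": finger opening in m.
Only numpy, scipy, OpenCV 4.12 (cv2) and the standard library are available. Lean on these libraries where they do the work, as an engineer would, in place of code of your own. Each camera call takes 0.05 s, during which the arm holds its last target.

## Task

Get the rock colour meter ready for its white calibration: raise its stiff display lid by the front bar to about 100 degrees open (a little past upright) and leave it standing there, then set the white calibration cap mouth down over the sensor stud and press it until it clicks on. Keep pressing after the click, so that the orange sprung collar under the cap is pushed at least halfway down, and finish like that: the program ends while the robot is still holding the cap pressed, nothing let go. Leave the two bottles standing where they are.

Things in the scene. Friction and masses are not known exactly. Their poses are not given: they have to be found in the camera images.
- meter: grey rock colour meter, a low clamshell tub 140 (x) x 170 (y) x 30 mm fixed to the bench; origin at the centre of its underside, its x axis points from the front (bar side, towards the robot) to the hinge. Rim 30 mm and inner deck 20 mm above the bench. Inside stands the sensor stud, hidden under the closed lid
- meter_lid (a joint): angle of the meter's display lid, rad: 0 closed, grows as it opens upward and away from the robot, stop at 2.4. Stiff hinge (about 0.4 N m friction) that stays where it is left; 1.745 is 100 degrees. Closed, the lid's top is 59 mm above the bench; the lid reaches 135 mm from the hinge to its front edge
- lid_hinge (a point): middle of the lid's hinge axis (along the meter's y), 65 mm behind the meter's centre, 32 mm above the bench
- lid_bar (a point): middle of the lid's steel pull bar, a round bar 10 mm thick parallel to the hinge, 74 mm clear between its two posts, 30 mm of free gap to the lid's front edge. It moves with the lid on a circle of 172.5 mm radius about lid_hinge; with the lid closed it lies 172 mm in front of the hinge and 13 mm higher than it (45 mm above the bench)
- sensor_stud (a point): foot of the upright steel sensor stud on the meter's deck, z up, 87 mm in front of the hinge, 20 mm above the bench. The stud is 16 mm thick and 30 mm high, its tip tapers to 9 mm; four sprung balls stand out to 23 mm across at 22 mm above this point
- collar (a joint): travel of the orange sprung collar round the stud's foot, m: 0 up (its top about 11.3 mm above sensor_stud), grows as it is pushed down, stop at 0.005. Spring 2500 N/m, so half way (0.0025) takes about 6 N
- cal_cap: white ribbed snap cap, 36 mm across, 33 mm high, 60 g, loose on the bench, open mouth down; origin at the centre of the mouth edge, z up. Mouth flares from 18 mm to 25 mm inside; snap lip 5 to 7 mm above the edge. Over the stud the lip meets the balls with the origin about 20 mm above sensor_stud, needs roughly 7 to 12 N, and has clicked below about 12 mm, where the edge meets the collar
- resin_bottle: white bottle with orange cap, 52 mm across, 125 mm high, origin under its centre; leave standing
- glue_bottle: small brown bottle, 36 mm across, 95 mm high, origin under its centre; leave standing
Not all that is in view belongs to the job. Several things have the shape of the cal_cap; the one meant has the colours described above.

How it is judged:
On the way, in this order (a step that is already met when the one before it is completed fails the run):
1. the lid stands about 100 degrees open with the fingers off it (value of joint meter_lid between 1.575 and 1.915 rad and contact force between each of the arm, the fingers and meter below 0.2 N), for 0.2 s.
2. the cap has clicked over the balls of the stud (z of cal_cap in the frame of sensor_stud below 0.0128 m and horizontal distance between cal_cap and sensor_stud below 0.003 m and angle between cal_cap's own z axis and vertical below 0.12 rad), for 0.1 s.
At the end, for the whole second after the job is handed in: Lid 90 to 110 degrees open; cap upright on the stud, within 3 mm of its axis and clicked past the balls (mouth edge under 12.5 mm above the stud's foot); the robot still touches it and keeps the collar at least 2.2 mm down (over 3 N), at rest, through the last second (value of joint meter_lid between 1.575 and 1.915 rad and z of cal_cap in the frame of sensor_stud below 0.0125 m and horizontal distance between cal_cap and sensor_stud below 0.003 m and angle between cal_cap's own z axis and vertical below 0.12 rad and value of joint collar above 0.0022 m and contact force between cal_cap and collar above 3 N and contact force between any of the fingers, the arm and cal_cap above 1 N and linear speed of cal_cap below 0.02 m/s); the arm keeps its last pose, push and grip.
It fails at once if a bottle is shifted or knocked over (distance of any of resin_bottle, glue_bottle from where it was at the start of the episode above 0.03 m or angle between any of resin_bottle, glue_bottle's own z axis and vertical above 0.4 rad).
It also fails if it takes over 61 s, if anything falls off the work surface, if the arm or the gripper's body presses on something with over 40 N, if the wrist force passes 120 N, or if a joint passes its speed limit or range.

## Working session

There is one attempt and no reset: what is moved stays moved. The work goes in short steps, Python scripts to look and compute and a tool call to move; the robot and the scene stay as the last step left them, time stands still between calls to the robot, and variables do not carry over. Pictures are saved under pics/ and viewed, and the job is handed in when it is done.

Besides the shell and the picture viewer there is one more tool, called after "Request:" as name(argument=value, ...) on one line, values as JSON. jog_arm: Moves the arm, as the interface text tells. Its arguments: {"type":"object","properties":{"jaw":{"type":"array","items":{"type":"number"}},"linear":{"type":"array","items":{"type":"array","items":{"type":"number"}}},"delta_rot":{"type":"array","items":{"type":"array","items":{"type":"number"}}}},"required":["jaw","linear","delta_rot"]}

```bash
mkdir -p pics
cat > h.py <<'E'
from workcell import bot
import numpy as np, cv2
from scipy.spatial.transform import Rotation as R
def cam(n,tag):
    p,d=bot.camera(n); cv2.imwrite(f'pics/{tag}.png',p[:,:,::-1]); np.save(f'pics/{tag}.npy',d); return p,d
def w(n,u,v,z):
    c=bot.calibration(n); f=240/np.tan(np.radians(c['fovy']/2))
    u=np.asarray(u,float);v=np.asarray(v,float);z=np.asarray(z,float)
    P=np.stack([(u-c['cx'])/f*z,(v-c['cy'])/f*z,z],-1)
    return R.from_quat(c['orientation']).apply(P.reshape(-1,3)).reshape(P.shape)+c['origin']
def ray_at(n,u,v,h):
    a=w(n,u,v,1.0);o=np.array(bot.calibration(n)['origin']);d=a-o
    return o+d*(h-o[2])/d[2]
def proj(n,p):
    c=bot.calibration(n); f=240/np.tan(np.radians(c['fovy']/2))
    q=R.from_quat(c['orientation']).inv().apply(np.array(p)-c['origin'])
    return c['cx']+f*q[0]/q[2],c['cy']+f*q[1]/q[2]
def st():
    s=bot.get_obs(); r=R.from_quat(s['tool_rot']).as_matrix()
    print('t',round(s['clock'],2),'p',np.round(s['eef_pos'],4),'x',np.round(r[:,0],3),'y',np.round(r[:,1],3),'z',np.round(r[:,2],3),'F',np.round(s['ft_force'],1),'T',np.round(s['ft_torque'],2),'w',round(s['grip_width'],4),'q',np.round(s['joint_pos'],2))
    return s
E
python3 - <<'E'
from h import *
for n in('top','side'):
    cam(n,n+'0'); print(bot.calibration(n))
st()
E
```

```text
{'fovy': 56.774677883463696, 'cx': 324.9951104583431, 'cy': 246.03874488710275, 'origin': array([ 0.44236251, -0.04486729,  1.11415669]), 'orientation': array([-0.69876726,  0.712184  , -0.05073455,  0.04409396])}
{'fovy': 55.16939756719483, 'cx': 320.55282383348134, 'cy': 234.97027886734583, 'origin': array([ 0.27819408, -0.64426984,  0.69296773]), 'orientation': array([ 0.88629121, -0.23003721,  0.09460516, -0.39066692])}
t 0.1 p [0.1254 0.4835 0.2208] x [ 0.251  0.968 -0.002] y [ 0.968 -0.251 -0.   ] z [-0.    -0.002 -1.   ] F [ 0.2  0.  -0.5] T [0.01 0.04 0.03] w 0.0854 q [1.32 0.24 0.   1.34 0.   1.57]
```

View pics/top0.png

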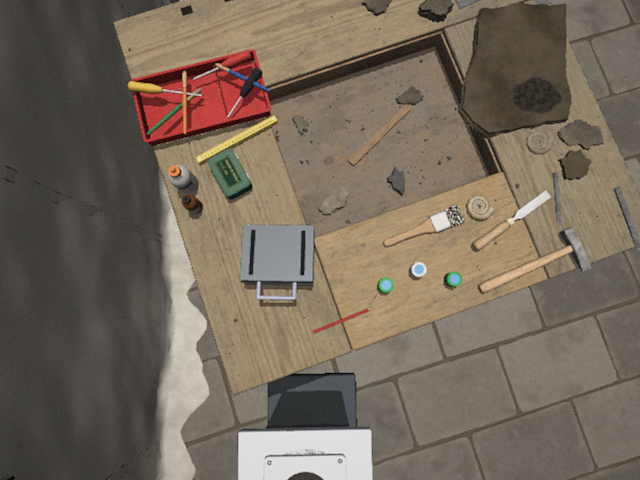

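View pics/side0.png

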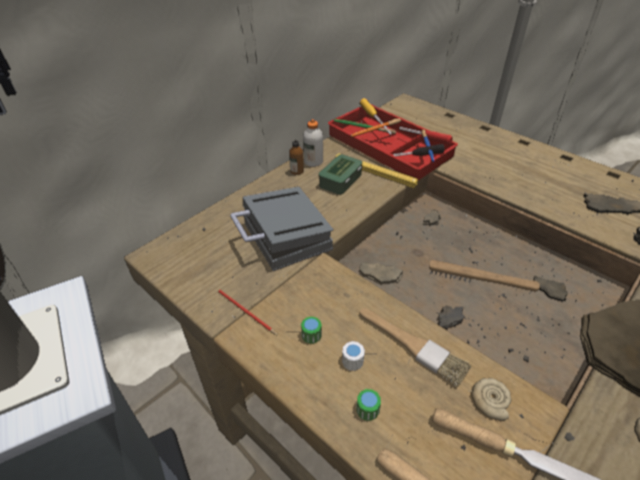

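Run:
```python
from h import *
a=cv2.imread('pics/top0.png'); b=cv2.imread('pics/side0.png')
c1=cv2.resize(a[215:310,230:330],None,fx=6,fy=6,interpolation=3)[:560]
c2=cv2.resize(a[250:300,370:470],None,fx=6,fy=6,interpolation=3)
c3=cv2.resize(b[310:430,290:390],None,fx=4,fy=4,interpolation=3)
cv2.imwrite('pics/c1.png',c1);cv2.imwrite('pics/c2.png',c2);cv2.imwrite('pics/c3.png',c3)
d=np.load('pics/top0.npy')
for n,u,v in [('cap',418,269),('bench',400,260),('bench',230,300),('lid',278,252),('bar',277,298),('g1',386,285),('TLlid',244,225),('TRlid',314,225),('BL',241,284),('BR',313,284),('resin',178,172),('glue',190,202)]:
    print(n,np.round(w('top',u,v,d[v,u]),4))
print(proj('top',[.126,.484,.22]),proj('side',[.126,.484,.22]))
```

```text
cap [ 0.5274 -0.2826  0.0331]
bench [ 0.5536 -0.2453  0.0009]
bench [4.617e-01 1.820e-01 1.000e-04]
lid [0.5711 0.0554 0.0698]
bar [0.4629 0.0577 0.0763]
g1 [ 0.4899 -0.2025  0.0352]
TLlid [0.6397 0.1381 0.0577]
TRlid [ 0.6611 -0.0289 -0.0749]
BL [5.009e-01 1.549e-01 2.000e-04]
BR [ 0.4973 -0.025   0.0023]
resin [0.755  0.2799 0.1196]
glue [0.6945 0.264  0.0753]
(np.float64(44.27213642117914), np.float64(480.69249509422605)) (np.float64(12.08517941267894), np.float64(112.9191015904367))
```

View pics/c1.png

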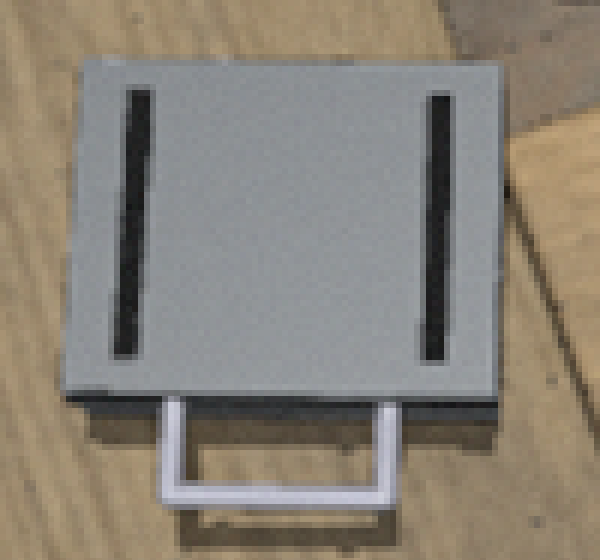

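View pics/c2.png

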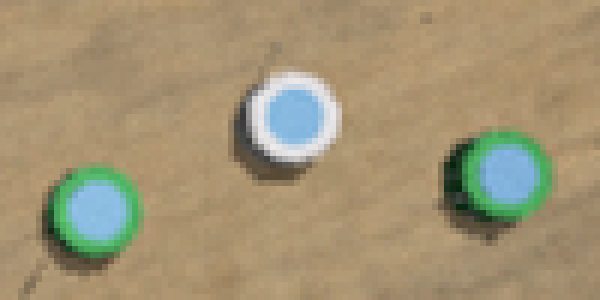

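View pics/c3.png

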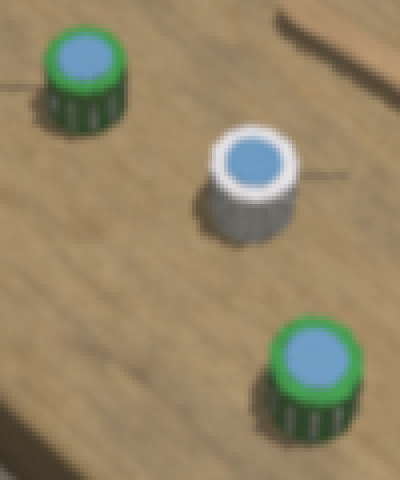

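Run:
```python
from h import *
d=np.load('pics/top0.npy')
def fit(u0,u1,v0,v1):
    V,U=np.mgrid[v0:v1,u0:u1]; P=w('top',U,V,d[v0:v1,u0:u1]).reshape(-1,3)
    c=P.mean(0); s=np.linalg.svd(P-c); n=s[2][2]; n*=np.sign(n[2]); print('lid c',c,'n',n,'res',np.abs((P-c)@n).max())
    return c,n
c,n=fit(256,298,232,276)
print('angle',np.arctan2(np.hypot(n[0],n[1]),n[2]),'dir',np.degrees(np.arctan2(n[1],-n[0])))
# bar pixels
for r in range(292,304):
    print(r,[ (round(float(x[0]),3),round(float(x[1]),3),round(float(x[2]),3)) for x in w('top',np.array([265,277,289]),np.full(3,r),d[r,[265,277,289]])])
# lid edges row through
for v in (235,255,272):
    row=w('top',np.arange(236,322),np.full(86,v),d[v,236:322]); k=np.where(np.abs((row-c)@n)<.004)[0]; print(v,k[0]+236,k[-1]+236,row[k[0]],row[k[-1]])
for u in (250,278,305):
    col=w('top',np.full(80,u),np.arange(215,295),d[215:295,u]); k=np.where(np.abs((col-c)@n)<.004)[0]; print(u,k[0]+215,k[-1]+215,col[k[0]],col[k[-1]])
# cap
V,U=np.mgrid[255:290,400:436]; P=w('top',U,V,d[255:290,400:436]).reshape(-1,3)
k=P[:,2]>.028; q=P[k]; print('cap',q.mean(0),q.min(0),q.max(0),k.sum())
b,dd=None,np.load('pics/side0.npy')
V,U=np.mgrid[330:375,330:380]; P=w('side',U,V,dd[330:375,330:380]).reshape(-1,3)
q=P[P[:,2]>.030]; print('cap side',q.mean(0),q.min(0),q.max(0))
```

```text
lid c [0.56766238 0.05881243 0.07116826] n [0.64163738 0.53747293 0.54719679] res 0.4345978029134481
angle 0.9917848711003627 dir 140.0484929174425
292 [(0.48, 0.095, 0.001), (0.479, 0.065, 0.002), (0.479, 0.035, 0.004)]
293 [(0.477, 0.095, 0.004), (0.477, 0.065, 0.0), (0.476, 0.035, 0.0)]
294 [(0.475, 0.095, 0.0), (0.474, 0.065, 0.0), (0.474, 0.035, -0.002)]
295 [(0.472, 0.095, 0.003), (0.472, 0.065, -0.001), (0.471, 0.035, -0.001)]
296 [(0.468, 0.086, 0.074), (0.468, 0.058, 0.072), (0.467, 0.03, 0.075)]
297 [(0.466, 0.085, 0.081), (0.465, 0.058, 0.075), (0.465, 0.03, 0.075)]
298 [(0.464, 0.086, 0.071), (0.463, 0.058, 0.076), (0.462, 0.03, 0.073)]
299 [(0.461, 0.086, 0.074), (0.461, 0.058, 0.074), (0.46, 0.03, 0.074)]
300 [(0.46, 0.095, 0.001), (0.459, 0.065, 0.002), (0.458, 0.03, 0.069)]
301 [(0.458, 0.095, -0.0), (0.457, 0.065, 0.002), (0.456, 0.035, -0.001)]
302 [(0.455, 0.095, 0.002), (0.454, 0.065, 0.003), (0.454, 0.035, 0.003)]
303 [(0.453, 0.095, -0.001), (0.452, 0.065, 0.001), (0.451, 0.035, 0.001)]
235 293 298 [0.61280118 0.02014202 0.0597952 ] [0.61179638 0.00789284 0.064661  ]
255 273 277 [0.56424869 0.06732454 0.06913018] [0.56360676 0.05747765 0.07312919]
272 236 259 [0.53101223 0.16730969 0.00151318] [0.5240925  0.0994909  0.07559357]
250 276 280 [0.51500396 0.12017791 0.07747816] [0.5054922  0.11963777 0.08069507]
278 249 254 [0.57837981 0.05545768 0.06883934] [0.56626145 0.05537374 0.07038516]
305 226 229 [ 0.63426642 -0.00896305  0.05959555] [ 0.62586328 -0.00907249  0.06570871]
cap [ 0.52422988 -0.27680681  0.05769521] [ 0.44236251 -0.30090505  0.02829418] [ 0.54488771 -0.04486729  1.11415669] 182
cap side [ 0.51976132 -0.29713461  0.0525178 ] [ 0.27819408 -0.64426984  0.03008112] [ 0.54569139 -0.26719644  0.69296773]
```

Run:
```python
from h import *
d=np.load('pics/top0.npy')
V,U=np.mgrid[215:300,232:325]; D=d[215:300,232:325]
P=w('top',U,V,D).reshape(-1,3); P=P[(D>0).ravel()]
k=(P[:,2]>.045)&(P[:,2]<.095)&(P[:,0]>.515)
for i in range(6):
    q=P[k]; A=np.c_[q[:,:2],np.ones(len(q))]; s=np.linalg.lstsq(A,q[:,2],rcond=None)[0]
    k=np.abs(P@[-s[0],-s[1],1]-s[2])<.004
print('plane',s,'slope ang',np.arctan(np.hypot(s[0],s[1])),k.sum())
q=P[k]; r=cv2.minAreaRect(q[:,:2].astype(np.float32)); print(r); print(cv2.boxPoints(r))
b=P[(P[:,2]>.06)&(P[:,0]<.475)]; print('bar',b.mean(0),b.min(0),b.max(0)); print(np.polyfit(b[:,1],b[:,0],1))
for n,tag,(v0,v1,u0,u1) in (('top','top0',(255,290,400,436)),('side','side0',(330,375,330,380))):
    d=np.load(f'pics/{tag}.npy'); V,U=np.mgrid[v0:v1,u0:u1]; D=d[v0:v1,u0:u1]; P=w(n,U,V,D).reshape(-1,3)
    q=P[(D.ravel()>0)&(P[:,2]>.029)&(P[:,2]<.05)]; print(n,np.median(q,0),cv2.minEnclosingCircle(q[:,:2].astype(np.float32)),np.mean(q,0))
```

```text
plane [-0.14677007  0.00410081  0.15325416] slope ang 0.1457856744817726 3878
((0.5669825077056885, 0.05892646685242653), (0.16981416940689087, 0.14265033602714539), 88.32685852050781)
[[ 0.49320868 -0.02386189]
 [ 0.6357982  -0.02802695]
 [ 0.64075637  0.14171481]
 [ 0.4981668   0.14587988]]
bar [0.46493224 0.06032419 0.07509795] [0.45977409 0.0159604  0.06925345] [0.4737958  0.1067765  0.08144374]
[0.00858697 0.46441424]
top [ 0.52515447 -0.2822242   0.03401008] ((0.5264031887054443, -0.2830813527107239), 0.0188821479678154) [ 0.52592662 -0.2820425   0.03404839]
side [ 0.52756064 -0.28666676  0.03219152] ((0.5279319882392883, -0.28597018122673035), 0.018877334892749786) [ 0.52743376 -0.28646139  0.03212048]
```

```bash
cat >> h.py <<'E'
def plan(p,yaw=None,Rt=None):
    s=st(); r=R.from_quat(s['tool_rot'])
    if Rt is None:
        c,sn=np.cos(np.radians(yaw)),np.sin(np.radians(yaw))
        Rt=np.array([[c,sn,0],[sn,-c,0],[0,0,-1]])
    print('lin',np.round(r.inv().apply(np.array(p)-s['eef_pos']),4),'rot',np.round((r.inv()*R.from_matrix(Rt)).as_rotvec(degrees=True),2))
E
python3 - <<'E'
from h import *
plan([.30,.27,.20],37)
plan([.4645,.061,.14],-1.3)
E
```

```text
t 0.1 p [0.1254 0.4835 0.2208] x [ 0.251  0.968 -0.002] y [ 0.968 -0.251 -0.   ] z [-0.    -0.002 -1.   ] F [ 0.2  0.  -0.5] T [0.01 0.04 0.03] w 0.0854 q [1.32 0.24 0.   1.34 0.   1.57]
lin [-0.1627  0.2226  0.0211] rot [3.000e-02 1.000e-01 3.846e+01]
t 0.1 p [0.1254 0.4835 0.2208] x [ 0.251  0.968 -0.002] y [ 0.968 -0.251 -0.   ] z [-0.    -0.002 -1.   ] F [ 0.2  0.  -0.5] T [0.01 0.04 0.03] w 0.0854 q [1.32 0.24 0.   1.34 0.   1.57]
lin [-0.3236  0.4343  0.0814] rot [7.000e-02 9.000e-02 7.676e+01]
```

Request:
jog_arm(jaw=[0.7,0.7,0.7,0.7,0.7,0.7,0.7,0.7], linear=[[-0.02,0.028,0.003],[-0.04,0.056,0.006],[-0.06,0.084,0.009],[-0.08,0.112,0.012],[-0.1,0.14,0.015],[-0.12,0.168,0.018],[-0.14,0.195,0.02],[-0.16,0.22,0.02]], delta_rot=[[0,0,5],[0,0,10],[0,0,15],[0,0,20],[0,0,25],[0,0,30],[0,0,34],[0,0,38.5]])

```text
clock: 0.77
eef_pos: [0.2987, 0.272, 0.2009]
tool_rot: [0.949, 0.315, -0.001, 0.0]
ft_force: [0.7, 0.4, 0.4]
grip_width: 0.0258
```

Run:
```python
from h import *
plan([.4645,.061,.14],-1.3)
```

```text
t 0.77 p [0.2987 0.272  0.2009] x [ 0.801  0.598 -0.001] y [ 0.598 -0.801  0.   ] z [-0.001 -0.001 -1.   ] F [0.7 0.4 0.4] T [ 0.08  0.03 -0.02] w 0.0258 q [ 0.74  0.06 -0.26  1.25 -0.    1.67]
lin [0.0066 0.2683 0.061 ] rot [ 0.04  0.06 38.05]
```

Request:
jog_arm(jaw=[0.7,0.7,0.7,0.7,0.7,0.7,0.7,0.7], linear=[[0.001,0.034,0.008],[0.002,0.068,0.016],[0.003,0.102,0.024],[0.004,0.136,0.032],[0.005,0.17,0.04],[0.006,0.204,0.048],[0.007,0.238,0.055],[0.007,0.268,0.061]], delta_rot=[[0,0,5],[0,0,10],[0,0,15],[0,0,20],[0,0,25],[0,0,30],[0,0,34],[0,0,38]])

```text
clock: 1.43
eef_pos: [0.4657, 0.062, 0.1397]
tool_rot: [1.0, -0.011, -0.0, 0.0]
ft_force: [0.2, 0.6, -0.0]
grip_width: 0.0257
```

Run:
```python
from h import *
plan([.4645,.061,.0685],-1.3)
cam('side','s1'); a=cv2.imread('pics/s1.png'); cv2.imwrite('pics/s1c.png',cv2.resize(a[100:300,180:380],None,fx=3,fy=3,interpolation=3))
```

```text
t 1.43 p [0.4657 0.062  0.1397] x [ 1.    -0.023 -0.001] y [-0.023 -1.     0.   ] z [-0.001 -0.    -1.   ] F [ 0.2  0.6 -0. ] T [0.03 0.01 0.01] w 0.0257 q [ 0.13  0.24 -0.22  1.11 -0.    1.73]
lin [-0.0011  0.001   0.0712] rot [0.02 0.05 0.01]
```

View pics/s1c.png

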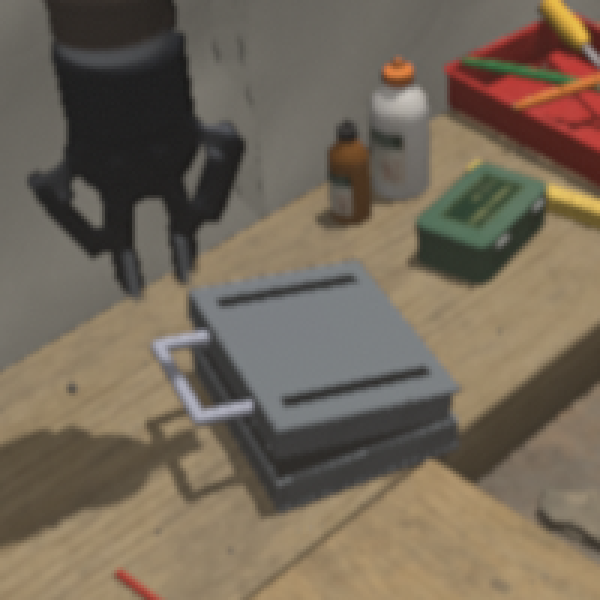

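Request:
jog_arm(jaw=[0.7,0.7,0.7,0.7,0.7,0.7,0.7,0.7], linear=[[-0.001,0.001,0.012],[-0.001,0.001,0.024],[-0.001,0.001,0.036],[-0.001,0.001,0.047],[-0.001,0.001,0.057],[-0.001,0.001,0.065],[-0.001,0.001,0.071],[-0.001,0.001,0.071]], delta_rot=[[0,0,0],[0,0,0],[0,0,0],[0,0,0],[0,0,0],[0,0,0],[0,0,0],[0,0,0]])

```text
clock: 2.15
eef_pos: [0.4628, 0.0629, 0.0683]
tool_rot: [1.0, -0.009, -0.001, 0.0]
ft_force: [-0.2, 0.3, -0.2]
grip_width: 0.0255
```

Run:
```python
from h import *
st()
cam('side','s2'); a=cv2.imread('pics/s2.png'); cv2.imwrite('pics/s2c.png',cv2.resize(a[150:300,180:330],None,fx=4,fy=4,interpolation=3))
```

```text
t 2.15 p [0.4628 0.0629 0.0683] x [ 1.    -0.018 -0.003] y [-0.018 -1.     0.   ] z [-0.003 -0.    -1.   ] F [-0.2  0.3 -0.2] T [-0.   -0.05  0.05] w 0.0255 q [ 0.14  0.31 -0.33  0.93  0.    1.72]
```

View pics/s2c.png

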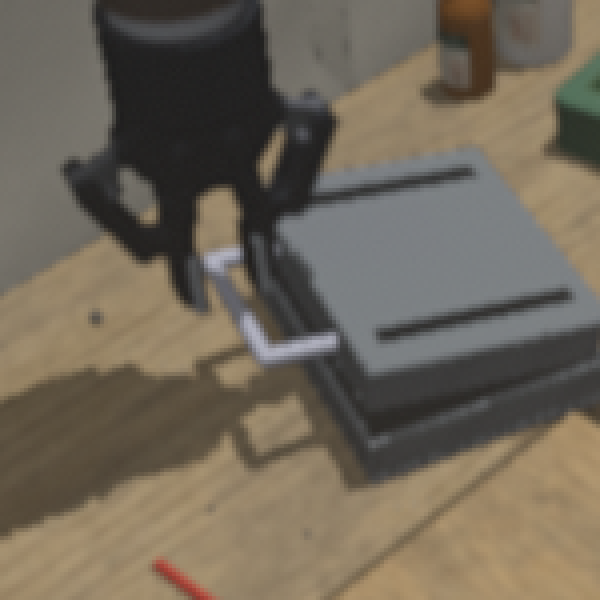

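The bar lies between the fingers (crop: fingers at 190,300 and 260,280; bar between at 230,300). Closing.

Request:
jog_arm(jaw=[0.8,0.9,1,1,1,1,1,1], linear=[[0,0,0],[0,0,0],[0,0,0],[0,0,0],[0,0,0],[0,0,0],[0,0,0],[0,0,0]], delta_rot=[[0,0,0],[0,0,0],[0,0,0],[0,0,0],[0,0,0],[0,0,0],[0,0,0],[0,0,0]])

```text
clock: 2.87
eef_pos: [0.464, 0.0629, 0.0697]
tool_rot: [1.0, -0.009, 0.0, 0.0]
ft_force: [0.4, -0.0, 0.3]
grip_width: -0.0
```

Run:
```python
from h import *
st()
```

```text
t 2.87 p [0.464  0.0629 0.0697] x [ 1.    -0.018  0.   ] y [-0.018 -1.     0.   ] z [ 0. -0. -1.] F [ 0.4 -0.   0.3] T [ 0.05  0.02 -0.03] w -0.0 q [ 0.13  0.31 -0.33  0.93 -0.    1.72]
```

Run:
```python
from h import *
p,d=cam('side','s3'); a=cv2.imread('pics/s3.png'); cv2.imwrite('pics/s3c.png',cv2.resize(a[150:300,180:330],None,fx=4,fy=4,interpolation=3))
cam('top','t3');b=cv2.imread('pics/t3.png'); cv2.imwrite('pics/t3c.png',cv2.resize(b[210:330,220:330],None,fx=5,fy=5,interpolation=3))
print(proj('side',[.464,.0629,.0697]),proj('side',[.464,.0629,.0527]),proj('side',[.4645,.061,.0705]))
```

```text
(np.float64(237.79404847957483), np.float64(225.36570576340648)) (np.float64(238.88752882053538), np.float64(231.48822197012126)) (np.float64(238.30772341267118), np.float64(225.52621663942122))
```

View pics/s3c.png

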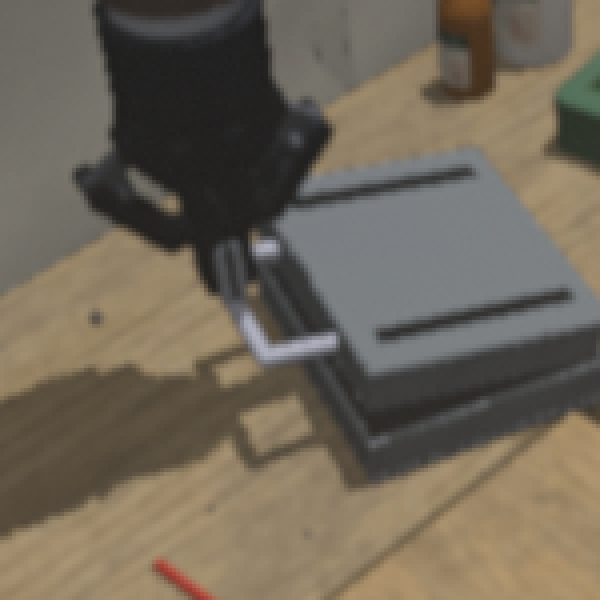

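View pics/t3c.png

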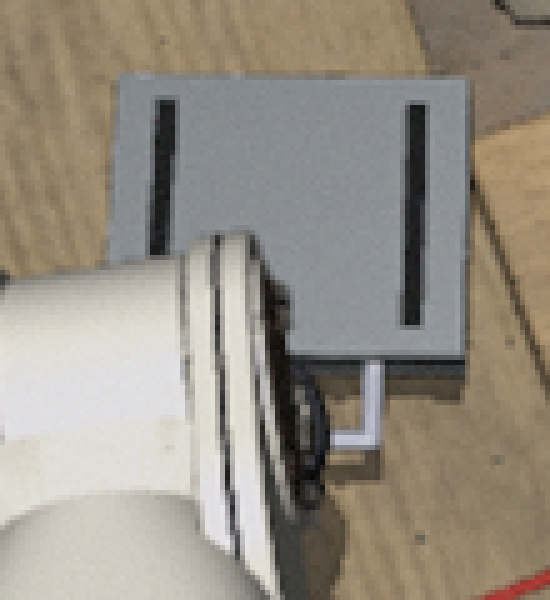

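Run:
```python
from h import *
a=cv2.imread('pics/s3.png'); cv2.imwrite('pics/s3d.png',cv2.resize(a[195:250,215:270],None,fx=11,fy=11,interpolation=cv2.INTER_NEAREST))
d=np.load('pics/s3.npy')
for v in range(206,240,2):
    print(v,[tuple(np.round(w('side',u,v,d[v,u])*1000).astype(int)) for u in range(230,250,3)])
```

```text
206 [(np.int64(452), np.int64(50), np.int64(135)), (np.int64(459), np.int64(53), np.int64(130)), (np.int64(466), np.int64(57), np.int64(124)), (np.int64(470), np.int64(50), np.int64(128)), (np.int64(476), np.int64(50), np.int64(125)), (np.int64(503), np.int64(123), np.int64(63)), (np.int64(504), np.int64(105), np.int64(75))]
208 [(np.int64(452), np.int64(52), np.int64(129)), (np.int64(457), np.int64(49), np.int64(128)), (np.int64(465), np.int64(56), np.int64(120)), (np.int64(469), np.int64(49), np.int64(123)), (np.int64(475), np.int64(51), np.int64(119)), (np.int64(502), np.int64(123), np.int64(57)), (np.int64(504), np.int64(105), np.int64(70))]
210 [(np.int64(451), np.int64(49), np.int64(126)), (np.int64(456), np.int64(49), np.int64(123)), (np.int64(464), np.int64(55), np.int64(116)), (np.int64(469), np.int64(52), np.int64(116)), (np.int64(475), np.int64(53), np.int64(113)), (np.int64(496), np.int64(102), np.int64(69)), (np.int64(501), np.int64(98), np.int64(70))]
212 [(np.int64(451), np.int64(55), np.int64(116)), (np.int64(457), np.int64(53), np.int64(116)), (np.int64(462), np.int6
[... 3707 characters left out ...]
t64(72)), (np.int64(494), np.int64(102), np.int64(1))]
236 [(np.int64(457), np.int64(119), np.int64(-2)), (np.int64(462), np.int64(113), np.int64(0)), (np.int64(469), np.int64(112), np.int64(-1)), (np.int64(475), np.int64(110), np.int64(-3)), (np.int64(459), np.int64(26), np.int64(72)), (np.int64(464), np.int64(22), np.int64(73)), (np.int64(469), np.int64(19), np.int64(73))]
238 [(np.int64(454), np.int64(111), np.int64(0)), (np.int64(278), np.int64(-644), np.int64(693)), (np.int64(466), np.int64(106), np.int64(-1)), (np.int64(472), np.int64(101), np.int64(0)), (np.int64(477), np.int64(97), np.int64(0)), (np.int64(462), np.int64(16), np.int64(73)), (np.int64(468), np.int64(17), np.int64(70))]
```

View pics/s3d.png

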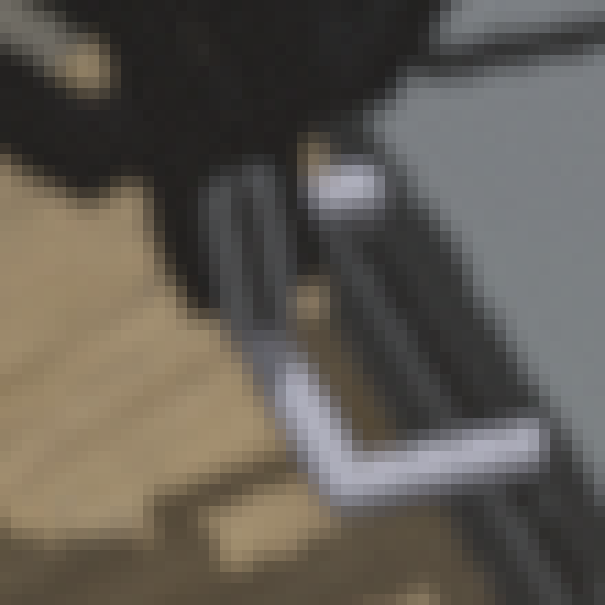

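Run:
```python
from h import *
for tag in('s1','s2'):
  d=np.load(f'pics/{tag}.npy')
  V,U=np.mgrid[150:240,200:262]; D=d[150:240,200:262]; P=w('side',U,V,D)
  m=(D>0)&(P[...,1]>.035)&(P[...,1]<.075)&(P[...,0]>.43)&(P[...,0]<.50)&(P[...,2]<.18)&(P[...,2]>.02)
  Q=P[m]; 
  for lo,hi in((.43,.452),(.452,.476),(.476,.50)):
    q=Q[(Q[:,0]>lo)&(Q[:,0]<hi)]; print(tag,lo,len(q),np.round(np.sort(q[:,2])[:6],3), np.round(q[np.argsort(q[:,2])[:3]],3).tolist())
print(proj('side',[.4657,.062,.1397]),proj('side',[.4657,.062,.1227]))
a=cv2.imread('pics/s1.png'); cv2.imwrite('pics/s1d.png',cv2.resize(a[160:220,205:265],None,fx=10,fy=10,interpolation=cv2.INTER_NEAREST))
```

```text
s1 0.43 98 [0.151 0.151 0.152 0.154 0.154 0.154] [[0.451, 0.052, 0.151], [0.446, 0.058, 0.151], [0.449, 0.052, 0.152]]
s1 0.452 65 [0.068 0.068 0.068 0.069 0.069 0.07 ] [[0.46, 0.058, 0.068], [0.46, 0.048, 0.068], [0.461, 0.072, 0.068]]
s1 0.476 122 [0.025 0.025 0.027 0.028 0.029 0.031] [[0.497, 0.052, 0.025], [0.499, 0.073, 0.025], [0.499, 0.066, 0.027]]
s2 0.43 387 [0.079 0.079 0.081 0.082 0.082 0.083] [[0.449, 0.053, 0.079], [0.443, 0.053, 0.079], [0.443, 0.058, 0.081]]
s2 0.452 269 [0.068 0.069 0.069 0.07  0.07  0.07 ] [[0.46, 0.058, 0.068], [0.461, 0.06, 0.069], [0.459, 0.039, 0.069]]
s2 0.476 322 [0.021 0.023 0.026 0.027 0.027 0.029] [[0.498, 0.056, 0.021], [0.498, 0.072, 0.023], [0.498, 0.072, 0.026]]
(np.float64(233.98068667379235), np.float64(198.48318762101874)) (np.float64(235.17937094077269), np.float64(205.26473059010834))
```

View pics/s1d.png

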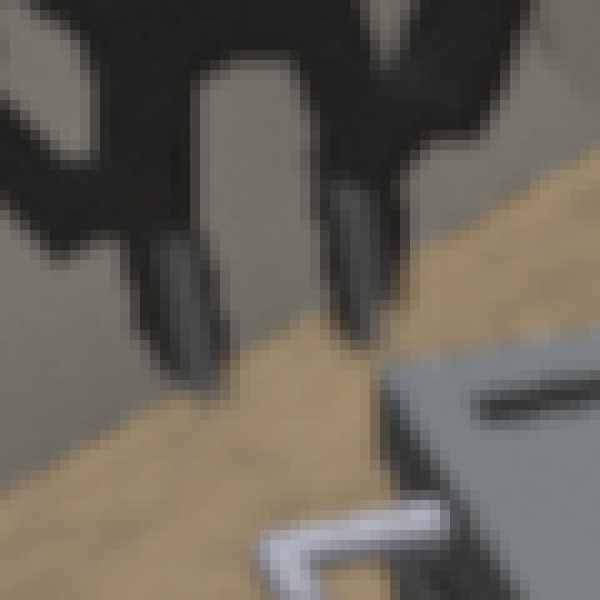

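Request:
jog_arm(jaw=[0.68,0.68,0.68,0.68,0.68,0.68,0.68,0.68], linear=[[0,0,-0.002],[0,0,-0.002],[0,0,-0.002],[0,0,0.003],[0,0,0.01],[0,0,0.017],[0,0,0.023],[0,0,0.027]], delta_rot=[[0,0,0],[0,0,0],[0,0,0],[0,0,0],[0,0,0],[0,0,0],[0,0,0],[0,0,0]])

```text
clock: 3.63
eef_pos: [0.4631, 0.0628, 0.0412]
tool_rot: [1.0, -0.009, -0.001, 0.0]
ft_force: [-0.4, 0.6, -0.0]
grip_width: 0.0273
```

Run:
```python
from h import *
st()
cam('side','s4'); a=cv2.imread('pics/s4.png'); cv2.imwrite('pics/s4c.png',cv2.resize(a[180:260,200:280],None,fx=7,fy=7,interpolation=3))
```

```text
t 3.63 p [0.4631 0.0628 0.0412] x [ 1.    -0.018 -0.002] y [-0.018 -1.     0.   ] z [-0.002 -0.    -1.   ] F [-0.4  0.6 -0. ] T [-0.01  0.02 -0.02] w 0.0273 q [ 0.13  0.34 -0.37  0.86 -0.    1.72]
```

View pics/s4c.png

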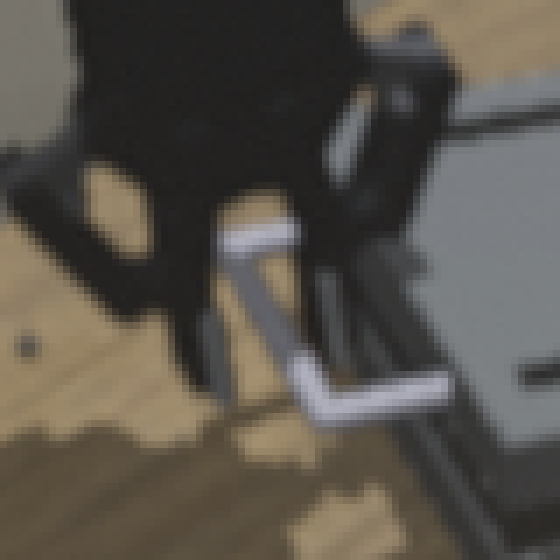

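Request:
jog_arm(jaw=[0.75,0.85,1,1,1,1,1,1], linear=[[0,0,0],[0,0,0],[0,0,0],[0,0,0],[0,0,0],[0,0,0],[0,0,0],[0,0,0]], delta_rot=[[0,0,0],[0,0,0],[0,0,0],[0,0,0],[0,0,0],[0,0,0],[0,0,0],[0,0,0]])

```text
clock: 4.35
eef_pos: [0.4656, 0.0629, 0.043]
tool_rot: [1.0, -0.009, 0.001, 0.0]
ft_force: [5.2, -0.4, -4.9]
grip_width: 0.0077
```

Run:
```python
from h import *
st()
rad=.1725
a0=.0754+.146
for k in range(1,5):
    for j in range(1,9):
        a=a0+np.radians(3*((k-1)*8+j)); b=a0+np.radians(24*(k-1))
        print(k,j,round(rad*(np.cos(b)-np.cos(a)),4),round(-rad*(np.sin(a)-np.sin(b)),4))
```

```text
t 4.35 p [0.4656 0.0629 0.043 ] x [ 1.    -0.019  0.003] y [-0.019 -1.     0.   ] z [ 0.003 -0.    -1.   ] F [ 5.2 -0.4 -4.9] T [-0.13 -1.   -0.14] w 0.0077 q [ 0.13  0.34 -0.36  0.86 -0.    1.72]
1 1 0.0022 -0.0088
1 2 0.0049 -0.0174
1 3 0.008 -0.0259
1 4 0.0116 -0.0342
1 5 0.0155 -0.0423
1 6 0.0199 -0.0502
1 7 0.0248 -0.0578
1 8 0.03 -0.0652
2 1 0.0056 -0.0071
2 2 0.0115 -0.0139
2 3 0.0178 -0.0204
2 4 0.0244 -0.0265
2 5 0.0314 -0.0323
2 6 0.0386 -0.0377
2 7 0.0461 -0.0427
2 8 0.0539 -0.0474
3 1 0.008 -0.0042
3 2 0.0162 -0.008
3 3 0.0246 -0.0114
3 4 0.0331 -0.0143
3 5 0.0418 -0.0167
3 6 0.0506 -0.0187
3 7 0.0595 -0.0203
3 8 0.0685 -0.0213
4 1 0.009 -0.0006
4 2 0.018 -0.0007
4 3 0.0271 -0.0004
4 4 0.0361 0.0004
4 5 0.045 0.0017
4 6 0.0539 0.0035
4 7 0.0626 0.0057
4 8 0.0712 0.0084
```

Request:
jog_arm(jaw=[1,1,1,1,1,1,1,1], linear=[[0.001,0,-0.004],[0.002,0,-0.009],[0.0035,0,-0.013],[0.005,0,-0.0175],[0.0063,0,-0.0217],[0.008,0,-0.026],[0.01,0,-0.03],[0.0116,0,-0.034]], delta_rot=[[0,0,0],[0,0,0],[0,0,0],[0,0,0],[0,0,0],[0,0,0],[0,0,0],[0,0,0]])

```text
clock: 5.02
eef_pos: [0.4764, 0.0626, 0.0764]
tool_rot: [1.0, -0.009, 0.001, 0.0]
ft_force: [6.1, -0.5, -9.1]
grip_width: 0.008
```

Run:
```python
from h import *
st()
cam('side','s5'); a=cv2.imread('pics/s5.png'); cv2.imwrite('pics/s5c.png',cv2.resize(a[120:280,180:340],None,fx=4,fy=4,interpolation=3)[:600])
```

```text
t 5.02 p [0.4764 0.0626 0.0764] x [ 1.    -0.019  0.001] y [-0.019 -1.     0.   ] z [ 0.001 -0.    -1.   ] F [ 6.1 -0.5 -9.1] T [-0.14 -0.97 -0.1 ] w 0.008 q [ 0.13  0.32 -0.29  0.96 -0.    1.72]
```

View pics/s5c.png

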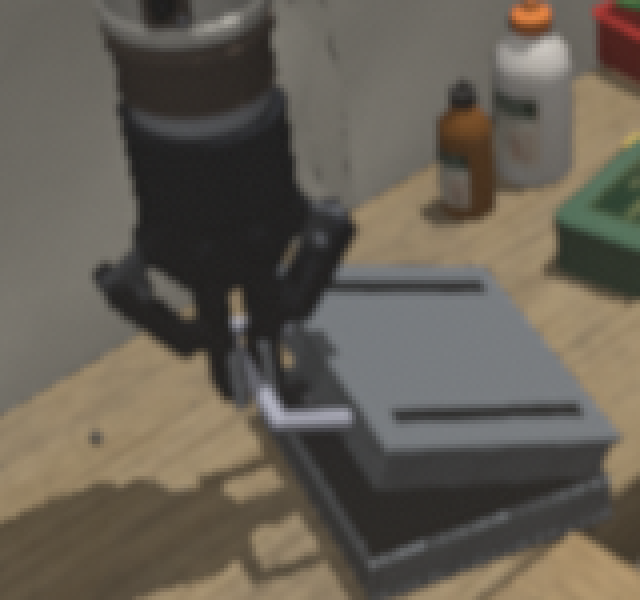

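Run:
```python
import numpy as np
rad=.1725;a0=.0754+.146+np.radians(12)
for k in range(4):
    b=a0+np.radians(21*k)
    L=[[round(rad*(np.cos(b)-np.cos(b+np.radians(21/8*j))),4),0,round(-rad*(np.sin(b+np.radians(21/8*j))-np.sin(b)),4)] for j in range(1,9)]
    print(L, np.degrees(b-.0754)+21)
```

```text
[[np.float64(0.0035), 0, np.float64(-0.0071)], [np.float64(0.0072), 0, np.float64(-0.014)], [np.float64(0.0113), 0, np.float64(-0.0208)], [np.float64(0.0158), 0, np.float64(-0.0274)], [np.float64(0.0205), 0, np.float64(-0.0337)], [np.float64(0.0254), 0, np.float64(-0.0398)], [np.float64(0.0307), 0, np.float64(-0.0457)], [np.float64(0.0362), 0, np.float64(-0.0514)]] 41.36518380891002
[[np.float64(0.0058), 0, np.float64(-0.0054)], [np.float64(0.0118), 0, np.float64(-0.0105)], [np.float64(0.018), 0, np.float64(-0.0153)], [np.float64(0.0245), 0, np.float64(-0.0199)], [np.float64(0.0312), 0, np.float64(-0.0241)], [np.float64(0.038), 0, np.float64(-0.0281)], [np.float64(0.0451), 0, np.float64(-0.0317)], [np.float64(0.0522), 0, np.float64(-0.035)]] 62.36518380891002
[[np.float64(0.0073), 0, np.float64(-0.003)], [np.float64(0.0148), 0, np.float64(-0.0056)], [np.float64(0.0223), 0, np.float64(-0.0079)], [np.float64(0.03), 0, np.float64(-0.0098)], [np.float64(0.0378), 0, np.float64(-0.0114)], [np.float64(0.0456), 0, np.float64(-0.0126)], [np.float64(0.0534), 0, np.float64(-0.0134)], [np.float64(0.0613), 0, np.float64(-0.0139)]] 83.36518380891002
[[np.float64(0.0079), 0, np.float64(-0.0001)], [np.float64(0.0158), 0, np.float64(0.0001)], [np.float64(0.0237), 0, np.float64(0.0007)], [np.float64(0.0315), 0, np.float64(0.0016)], [np.float64(0.0393), 0, np.float64(0.0029)], [np.float64(0.047), 0, np.float64(0.0046)], [np.float64(0.0547), 0, np.float64(0.0066)], [np.float64(0.0622), 0, np.float64(0.009)]] 104.36518380891002
```

Request:
jog_arm(jaw=[1,1,1,1,1,1,1,1], linear=[[0.0035,0,-0.007],[0.007,0,-0.014],[0.0115,0,-0.021],[0.016,0,-0.0275],[0.0205,0,-0.0335],[0.0255,0,-0.04],[0.0305,0,-0.0455],[0.036,0,-0.0515]], delta_rot=[[0,0,0],[0,0,0],[0,0,0],[0,0,0],[0,0,0],[0,0,0],[0,0,0],[0,0,0]])

```text
clock: 5.73
eef_pos: [0.5105, 0.0616, 0.128]
tool_rot: [1.0, -0.009, -0.002, 0.001]
ft_force: [1.2, -2.8, -7.2]
grip_width: 0.0077
```

Request:
jog_arm(jaw=[1,1,1,1,1,1,1,1], linear=[[0.006,0,-0.0055],[0.012,0,-0.0105],[0.018,0,-0.0155],[0.0245,0,-0.02],[0.031,0,-0.024],[0.038,0,-0.028],[0.045,0,-0.0315],[0.052,0,-0.035]], delta_rot=[[0,0,0],[0,0,0],[0,0,0],[0,0,0],[0,0,0],[0,0,0],[0,0,0],[0,0,0]])

```text
clock: 6.4
eef_pos: [0.5615, 0.0601, 0.1655]
tool_rot: [1.0, -0.009, -0.002, 0.001]
ft_force: [-8.5, -5.2, 8.0]
grip_width: 0.0073
```

Run:
```python
from h import *
st()
cam('side','s6'); a=cv2.imread('pics/s6.png'); cv2.imwrite('pics/s6c.png',cv2.resize(a[80:280,180:380],None,fx=3,fy=3,interpolation=3)[:600])
```

```text
t 6.4 p [0.5615 0.0601 0.1655] x [ 1.    -0.019 -0.004] y [-0.019 -1.     0.002] z [-0.004 -0.002 -1.   ] F [-8.5 -5.2  8. ] T [-0.98  1.91 -0.13] w 0.0073 q [ 0.11  0.4   0.08  1.26 -0.    1.7 ]
```

View pics/s6c.png

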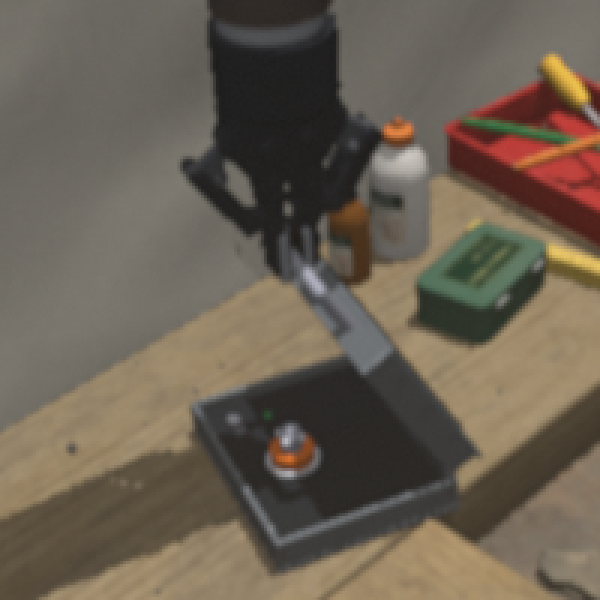

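Request:
jog_arm(jaw=[1,1,1,1,1,1,1,1], linear=[[0.007,0,-0.0035],[0.0145,0,-0.0065],[0.022,0,-0.009],[0.03,0,-0.0115],[0.0375,0,-0.013],[0.0455,0,-0.0145],[0.0535,0,-0.0155],[0.061,0,-0.016]], delta_rot=[[0,0,0],[0,0,0],[0,0,0],[0,0,0],[0,0,0],[0,0,0],[0,0,0],[0,0,0]])

```text
clock: 7.12
eef_pos: [0.625, 0.0584, 0.1821]
tool_rot: [1.0, -0.01, 0.001, 0.001]
ft_force: [-3.5, -6.0, 5.2]
grip_width: 0.0073
```

Run:
```python
from h import *
st()
cam('side','s7'); a=cv2.imread('pics/s7.png'); cv2.imwrite('pics/s7c.png',cv2.resize(a[80:280,180:380],None,fx=3,fy=3,interpolation=3)[:600])
```

```text
t 7.12 p [0.625  0.0584 0.1821] x [ 1.    -0.019  0.002] y [-0.019 -1.     0.002] z [ 0.002 -0.002 -1.   ] F [-3.5 -6.   5.2] T [-1.22  0.82 -0.23] w 0.0073 q [ 0.09  0.51  0.3   1.36 -0.    1.68]
```

View pics/s7c.png

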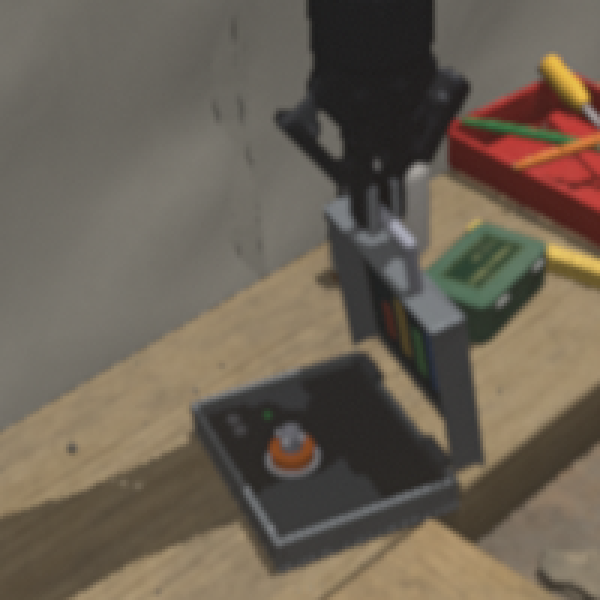

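Request:
jog_arm(jaw=[1,1,1,1,1,1,1,1], linear=[[0.008,0,0],[0.016,0,0],[0.024,0,0.0005],[0.032,0,0.0015],[0.04,0,0.003],[0.047,0,0.0045],[0.0515,0,0.005],[0.0515,0,0.005]], delta_rot=[[0,0,0],[0,0,0],[0,0,0],[0,0,0],[0,0,0],[0,0,0],[0,0,0],[0,0,0]])

```text
clock: 7.83
eef_pos: [0.6777, 0.0571, 0.1761]
tool_rot: [1.0, -0.01, 0.002, 0.001]
ft_force: [-0.0, -5.8, 1.3]
grip_width: 0.0075
```

Run:
```python
from h import *
st()
cam('side','s8'); a=cv2.imread('pics/s8.png'); cv2.imwrite('pics/s8c.png',cv2.resize(a[80:280,180:380],None,fx=3,fy=3,interpolation=3)[:600])
d=np.load('pics/s8.npy')
# lid display-face plane
V,U=np.mgrid[80:280,180:380]; D=d[80:280,180:380]; P=w('side',U,V,D)
m=(D>0)&(P[...,2]>.07)&(P[...,2]<.15)&(P[...,0]>.58)&(P[...,0]<.72)&(P[...,1]>-.035)&(P[...,1]<.14)
Q=P[m]; 
for z in np.arange(.07,.15,.01):
    q=Q[abs(Q[:,2]-z)<.005]; print(round(z,3),len(q),np.median(q,0).round(4),q[:,0].min().round(4))
```

```text
t 7.83 p [0.6777 0.0571 0.1761] x [ 1.    -0.02   0.003] y [-0.02  -1.     0.003] z [ 0.003 -0.003 -1.   ] F [-0.  -5.8  1.3] T [-1.21  0.08 -0.06] w 0.0075 q [ 0.09  0.63  0.48  1.42 -0.    1.68]
0.07 102 [0.6597 0.047  0.0725] 0.6391
0.08 211 [0.6611 0.0594 0.0803] 0.6394
0.09 211 [0.6628 0.0498 0.0904] 0.6413
0.1 208 [0.6648 0.0553 0.1002] 0.6436
0.11 215 [0.6667 0.0581 0.1099] 0.6456
0.12 235 [0.6683 0.051  0.1201] 0.6472
0.13 221 [0.6702 0.0565 0.1302] 0.6493
0.14 133 [0.6704 0.0347 0.1379] 0.6506
```

View pics/s8c.png

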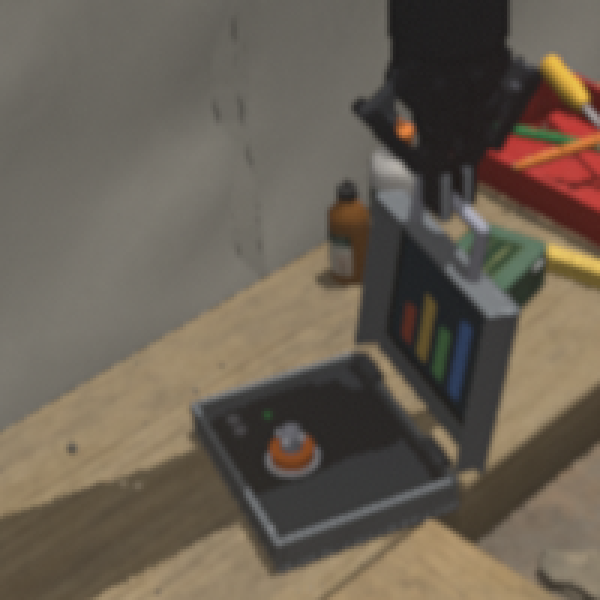

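Request:
jog_arm(jaw=[0.9,0.8,0.7,0.7,0.7,0.7,0.7,0.7], linear=[[0,0,0],[0,0,0],[0,0,0],[0,0,0],[0,0,-0.01],[0,0,-0.022],[0,0,-0.035],[0,0,-0.05]], delta_rot=[[0,0,0],[0,0,0],[0,0,0],[0,0,0],[0,0,0],[0,0,0],[0,0,0],[0,0,0]])

```text
clock: 8.55
eef_pos: [0.6759, 0.0596, 0.2252]
tool_rot: [1.0, -0.009, -0.0, -0.0]
ft_force: [0.3, 0.0, 0.2]
grip_width: 0.0255
```

```bash
cat > lid.py <<'E'
from h import *
import sys
t=sys.argv[1]
st()
p,d=cam('side',t); a=cv2.imread(f'pics/{t}.png'); cv2.imwrite(f'pics/{t}c.png',cv2.resize(a[60:280,180:400],None,fx=2.7,fy=2.7,interpolation=3)[:600])
V,U=np.mgrid[80:280,180:380]; D=d[80:280,180:380]; P=w('side',U,V,D)
m=(D>0)&(P[...,2]>.075)&(P[...,2]<.135)&(P[...,0]>.62)&(P[...,0]<.72)&(P[...,1]>-.01)&(P[...,1]<.12)
Q=P[m]; f=np.polyfit(Q[:,2],Q[:,0],1)
k=abs(Q[:,0]-np.polyval(f,Q[:,2]))<.006;Q=Q[k]; A=np.c_[Q[:,1:],np.ones(len(Q))]; s=np.linalg.lstsq(A,Q[:,0],rcond=None)[0]
print('lid deg',90+np.degrees(np.arctan(s[1])),'yaw',np.degrees(np.arctan(s[0])),'x at z=.032,y=.058',s@[.058,.032,1])
E
python3 lid.py s9
python3 - <<'E'
from h import *
cam('top','t9'); b=cv2.imread('pics/t9.png'); cv2.imwrite('pics/t9c.png',cv2.resize(b[200:310,220:340],None,fx=5,fy=5,interpolation=3))
E
```

```text
t 8.55 p [0.6759 0.0596 0.2252] x [ 1.    -0.017 -0.   ] y [-0.017 -1.    -0.   ] z [-0.  0. -1.] F [0.3 0.  0.2] T [ 0.02 -0.03  0.03] w 0.0255 q [0.09 0.62 0.6  1.55 0.   1.68]
lid deg 100.7136844494632 yaw 1.8020136336306445 x at z=.032,y=.058 0.6526403446884139
```

View pics/s9c.png

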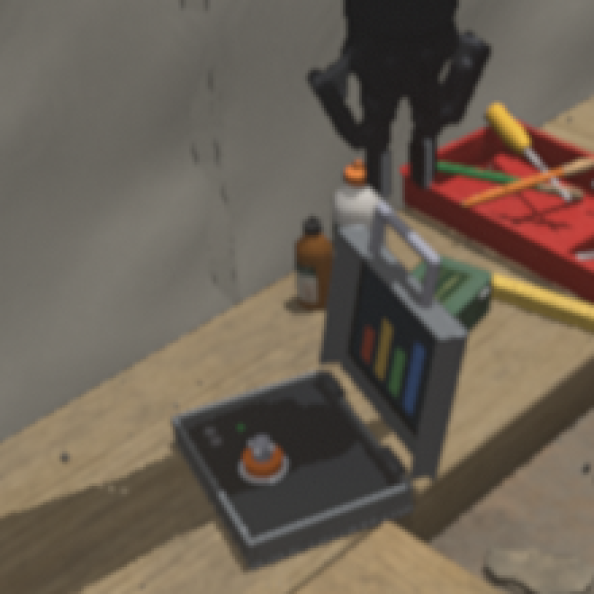

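View pics/t9c.png

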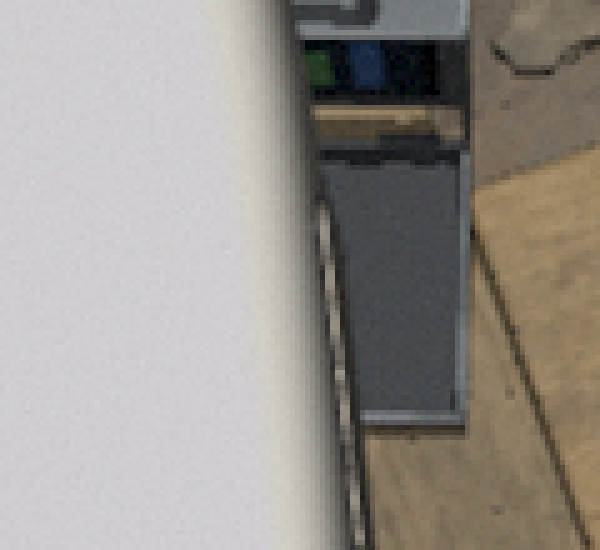

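Run:
```python
from h import *
plan([.56,-.09,.24],-13)
plan([.527,-.2845,.08],-34)
d=np.load('pics/s9.npy');V,U=np.mgrid[60:200,280:400]; D=d[60:200,280:400]; P=w('side',U,V,D)
m=(D>0)&(P[...,1]>.03)&(P[...,1]<.09)&(P[...,0]>.63)&(P[...,0]<.72)&(P[...,2]>.209)&(P[...,2]<.3)
q=P[m]
for lo,hi in((.64,.676),(.676,.71)):
    k=q[(q[:,0]>lo)&(q[:,0]<hi)]; print(np.round(k[np.argsort(k[:,2])[:8]],3).tolist())
```

```text
t 8.65 p [0.6778 0.0597 0.2284] x [ 1.    -0.018  0.007] y [-0.018 -1.    -0.001] z [ 0.007  0.001 -1.   ] F [-0.   0.4  0.2] T [-0.03 -0.02  0.05] w 0.0256 q [0.09 0.62 0.6  1.54 0.   1.68]
lin [-0.1151  0.1518 -0.0126] rot [-0.11 -0.39 11.99]
t 8.65 p [0.6778 0.0597 0.2284] x [ 1.    -0.018  0.007] y [-0.018 -1.    -0.001] z [ 0.007  0.001 -1.   ] F [-0.   0.4  0.2] T [-0.03 -0.02  0.05] w 0.0256 q [0.09 0.62 0.6  1.54 0.   1.68]
lin [-0.1458  0.347   0.147 ] rot [-0.18 -0.37 32.99]
[[0.657, 0.058, 0.235], [0.659, 0.051, 0.236], [0.657, 0.054, 0.237], [0.654, 0.05, 0.238], [0.656, 0.048, 0.238], [0.656, 0.056, 0.239], [0.659, 0.047, 0.24], [0.657, 0.047, 0.24]]
[[0.688, 0.054, 0.235], [0.688, 0.062, 0.235], [0.691, 0.05, 0.236], [0.688, 0.065, 0.236], [0.69, 0.068, 0.236], [0.687, 0.056, 0.236], [0.688, 0.05, 0.237], [0.689, 0.059, 0.237]]
```

Request:
jog_arm(jaw=[0.7,0.6,0.5,0.4,0.3,0.3,0.3,0.3], linear=[[-0.005,0.005,-0.015],[-0.02,0.02,-0.02],[-0.038,0.042,-0.02],[-0.055,0.065,-0.02],[-0.072,0.09,-0.02],[-0.088,0.112,-0.018],[-0.102,0.132,-0.015],[-0.115,0.152,-0.012]], delta_rot=[[0,0,0],[0,0,1],[0,0,3],[0,0,5],[0,0,7],[0,0,9],[0,0,11],[0,0,12]])

```text
clock: 9.32
eef_pos: [0.5572, -0.0915, 0.236]
tool_rot: [0.993, -0.114, 0.0, -0.0]
ft_force: [0.6, -0.5, 0.5]
grip_width: 0.06
```

Run:
```python
from h import *
plan([.527,-.2845,.06],-34)
```

```text
t 9.32 p [ 0.5572 -0.0915  0.236 ] x [ 0.974 -0.227  0.   ] y [-0.227 -0.974 -0.   ] z [ 0.  0. -1.] F [ 0.6 -0.5  0.5] T [-0.03  0.03  0.01] w 0.06 q [-0.16  0.37  0.22  1.42  0.    1.64]
lin [0.0143 0.1949 0.176 ] rot [-2.000e-02 -1.000e-02  2.089e+01]
```

Request:
jog_arm(jaw=[0.3,0.3,0.3,0.3,0.3,0.3,0.3,0.3], linear=[[0.002,0.025,0.022],[0.004,0.05,0.044],[0.006,0.078,0.068],[0.008,0.106,0.092],[0.01,0.134,0.118],[0.012,0.16,0.142],[0.0135,0.182,0.163],[0.014,0.195,0.176]], delta_rot=[[0,0,3],[0,0,6],[0,0,9],[0,0,12],[0,0,15],[0,0,18],[0,0,20],[0,0,21]])

```text
clock: 9.98
eef_pos: [0.526, -0.2853, 0.0571]
tool_rot: [0.956, -0.294, -0.002, -0.0]
ft_force: [0.2, 0.6, -0.2]
grip_width: 0.06
```

Run:
```python
from h import *
cam('side','s10'); a=cv2.imread('pics/s10.png'); cv2.imwrite('pics/s10c.png',cv2.resize(a[260:400,280:430],None,fx=4,fy=4,interpolation=3))
plan([.527,-.2845,-.004],-34)
# stud from the unobstructed top view
p,d=cam('top','t10'); b=cv2.imread('pics/t10.png'); cv2.imwrite('pics/t10c.png',cv2.resize(b[200:310,220:340],None,fx=5,fy=5,interpolation=3))
```

```text
t 10.03 p [ 0.5246 -0.2862  0.0552] x [ 0.826 -0.564 -0.006] y [-0.564 -0.826  0.002] z [-0.006  0.002 -1.   ] F [-0.4 -1.7 -1.5] T [-0.09  0.02  0.02] w 0.0598 q [-0.5   0.55  0.02  1.05 -0.    1.67]
lin [ 0.0014 -0.0029  0.0592] rot [ 0.12  0.35 -0.32]
```

View pics/s10c.png

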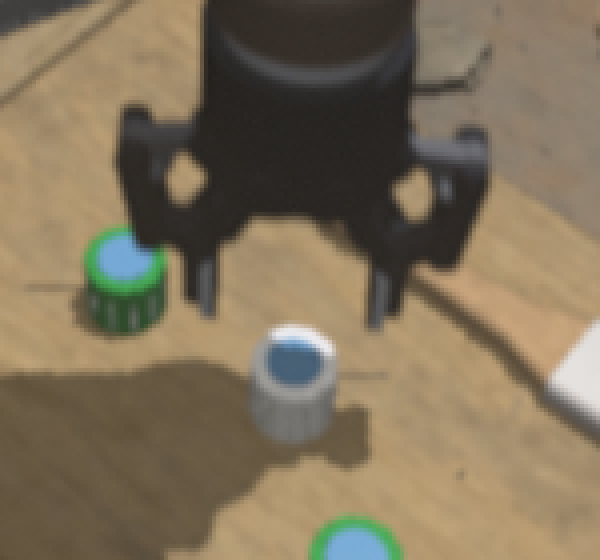

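View pics/t10c.png

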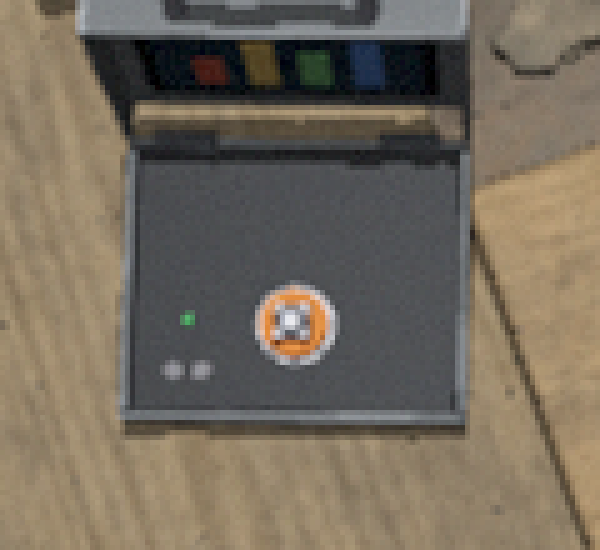

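Request:
jog_arm(jaw=[0.3,0.3,0.3,0.3,0.3,0.3,0.3,0.3], linear=[[0.001,-0.001,0.01],[0.001,-0.001,0.02],[0.001,-0.001,0.03],[0.001,-0.001,0.038],[0.001,-0.001,0.046],[0.001,-0.001,0.052],[0.001,-0.001,0.055],[0.001,-0.001,0.055]], delta_rot=[[0,0,0],[0,0,0],[0,0,0],[0,0,0],[0,0,0],[0,0,0],[0,0,0],[0,0,0]])

```text
clock: 10.75
eef_pos: [0.5289, -0.2831, 0.0041]
tool_rot: [0.956, -0.293, -0.001, -0.0]
ft_force: [0.4, 0.4, 0.2]
grip_width: 0.0598
```

Run:
```python
from h import *
st()
p,d=cam('side','s11'); a=cv2.imread('pics/s11.png'); cv2.imwrite('pics/s11c.png',cv2.resize(a[290:390,300:420],None,fx=5,fy=5,interpolation=3))
V,U=np.mgrid[280:390,300:420]; D=d[280:390,300:420]; P=w('side',U,V,D)
m=(D>0)&(P[...,2]>.004)&(P[...,2]<.04); q=P[m]
s=bot.get_obs(); r=R.from_quat(s['tool_rot']); L=r.inv().apply(q-s['eef_pos'])
for lo,hi in((-.05,-.025),(.025,.05)):
    k=L[(L[:,0]>lo)&(L[:,0]<hi)&(abs(L[:,1])<.02)]; print(len(k),np.round(np.sort(k[:,2])[-6:],4))
k=L[(abs(L[:,0])<.024)&(abs(L[:,1])<.03)]; print('cap in tool',k.min(0),k.max(0))
```

```text
t 10.75 p [ 0.5289 -0.2831  0.0041] x [ 0.829 -0.559 -0.002] y [-0.559 -0.829  0.   ] z [-0.001  0.001 -1.   ] F [0.4 0.4 0.2] T [ 0.07 -0.01  0.02] w 0.0598 q [-0.49  0.61 -0.03  0.93  0.    1.67]
52 [-0.0193 -0.0182 -0.018  -0.0175 -0.0171 -0.0171]
51 [-0.0154 -0.0151 -0.015  -0.0145 -0.014  -0.0127]
cap in tool [-0.01790612 -0.01637248 -0.03044636] [0.01871347 0.02137782 0.00063652]
```

View pics/s11c.png

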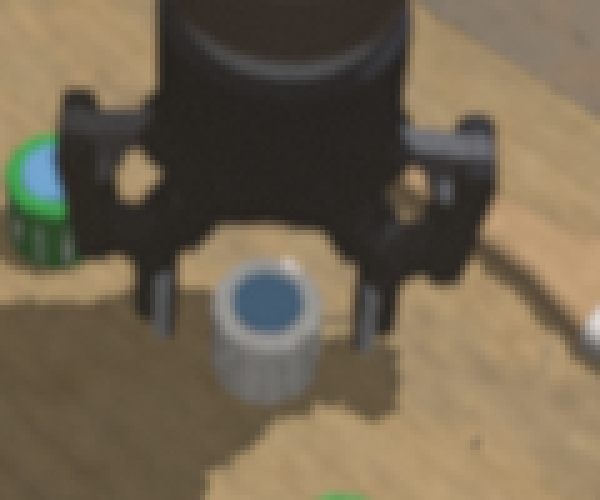

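Request:
jog_arm(jaw=[0.3,0.3,0.3,0.4,0.6,1,1,1], linear=[[0,0.002,0.004],[0,0.002,0.009],[0,0.002,0.009],[0,0.002,0.009],[0,0.002,0.009],[0,0.002,0.009],[0,0.002,0.009],[0,0.002,0.009]], delta_rot=[[0,0,0],[0,0,0],[0,0,0],[0,0,0],[0,0,0],[0,0,0],[0,0,0],[0,0,0]])

```text
clock: 11.47
eef_pos: [0.5286, -0.2855, -0.0034]
tool_rot: [0.956, -0.293, 0.0, 0.0]
ft_force: [0.1, 0.5, 1.4]
grip_width: 0.0349
```

Request:
jog_arm(jaw=[1,1,1,1,1,1,1,1], linear=[[0,0,0],[0,0,-0.005],[0,0,-0.015],[0,0,-0.03],[0,0,-0.05],[0,0,-0.07],[0,0,-0.09],[0,0,-0.1]], delta_rot=[[0,0,0],[0,0,0],[0,0,0],[0,0,0],[0,0,0],[0,0,0],[0,0,0],[0,0,0]])

```text
clock: 12.13
eef_pos: [0.5296, -0.286, 0.0996]
tool_rot: [0.956, -0.293, 0.002, 0.0]
ft_force: [0.3, 0.0, 0.3]
grip_width: 0.0344
```

Run:
```python
from h import *
st()
p,d=cam('side','s12'); a=cv2.imread('pics/s12.png'); cv2.imwrite('pics/s12c.png',cv2.resize(a[230:370,290:420],None,fx=4,fy=4,interpolation=3))
```

```text
t 12.13 p [ 0.5296 -0.286   0.0996] x [ 0.829 -0.56   0.004] y [-0.56  -0.829 -0.   ] z [ 0.004 -0.002 -1.   ] F [0.3 0.  0.3] T [ 0.   -0.02 -0.03] w 0.0344 q [-0.5   0.51  0.08  1.13  0.    1.67]
```

View pics/s12c.png

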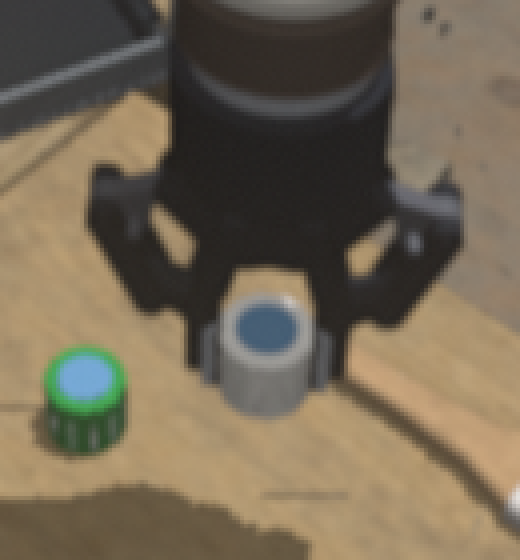

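Run:
```python
from h import *
def pts(n,tag,v0,v1,u0,u1):
    d=np.load(f'pics/{tag}.npy'); a=cv2.imread(f'pics/{tag}.png'); V,U=np.mgrid[v0:v1,u0:u1]; D=d[v0:v1,u0:u1]
    return w(n,U,V,D),D>0,a[v0:v1,u0:u1].astype(int)
# cap
P,m,c=pts('side','s12',290,345,335,380)
k=m&(c[...,0]-c[...,2]>15)&(abs(P[...,2]-.133)<.01)
q=P[k]; print('blue disc',k.sum(),q.mean(0),cv2.minEnclosingCircle(q[:,:2].astype(np.float32)))
s=bot.get_obs(); r=R.from_quat(s['tool_rot'])
print('in tool',r.inv().apply(q.mean(0)-s['eef_pos']))
# collar orange
P,m,c=pts('side','s10',215,245,260,295)
k=m&(c[...,2]-c[...,0]>70)&(abs(P[...,2]-.03)<.012); q=P[k]; print('side collar',k.sum(),q.mean(0),q.max(0),cv2.minEnclosingCircle(q[:,:2].astype(np.float32)))
P,m,c=pts('top','t10',250,280,262,296)
k=m&(c[...,2]-c[...,0]>70)&(abs(P[...,2]-.03)<.012); q=P[k]; print('top collar',k.sum(),q.mean(0),q.max(0),cv2.minEnclosingCircle(q[:,:2].astype(np.float32)))
t=m&(P[...,2]>.044)&(P[...,2]<.06); q=P[t]; print('stud top',t.sum(),q.mean(0),q.max(0))
print('ray stud tip',ray_at('top',278.6,264.4,.05),'ring',ray_at('top',278.8,265,.021))
a=cv2.imread('pics/s10.png'); cv2.imwrite('pics/s10e.png',cv2.resize(a[205:250,250:305],None,fx=11,fy=11,interpolation=3))
```

```text
blue disc 149 [ 0.52850718 -0.28688868  0.1355836 ] ((0.5286736488342285, -0.28663650155067444), 0.01194028276950121)
in tool [-0.00109384  0.00139647 -0.03473927]
side collar 94 [0.54385466 0.05118557 0.0288284 ] [0.56806052 0.07740826 0.0323447 ] ((0.5485181212425232, 0.05945441499352455), 0.02208811417222023)
top collar 80 [0.54541866 0.05746185 0.03189351] [0.562258   0.07401089 0.03744109] ((0.546272337436676, 0.059217892587184906), 0.01645662449300289)
stud top 47 [0.54439149 0.05947514 0.04875595] [0.55252528 0.06765798 0.0540677 ]
ray stud tip [0.54349988 0.05602737 0.05      ] ring [0.54476094 0.05829219 0.021     ]
```

View pics/s10e.png

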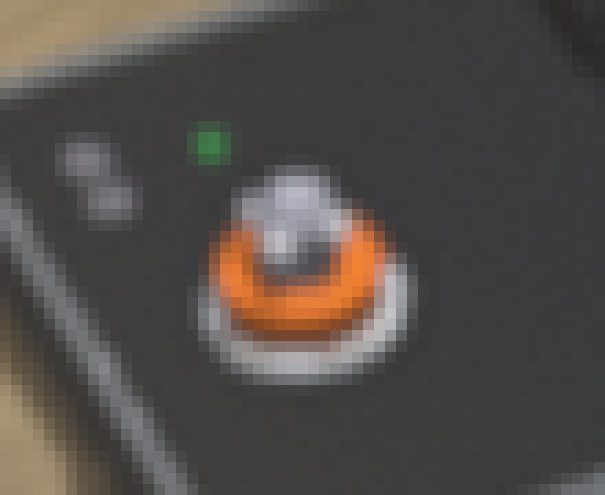

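Run:
```python
from h import *
print('side tip',ray_at('side',250+297/11-.5,205+190/11-.5,.050),'side ring',ray_at('side',250+303/11-.5,205+300/11-.5,.021),'top tip',ray_at('top',278.1,263.9,.05),ray_at('top',278.3,264.5,.021))
d=np.load('pics/s10.npy'); V,U=np.mgrid[205:250,250:305]; D=d[205:250,250:305]; P=w('side',U,V,D); q=P[(D>0)&(P[...,2]>.045)&(P[...,2]<.056)&(abs(P[...,0]-.545)<.02)&(abs(P[...,1]-.06)<.02)]
print(len(q),q.mean(0),q.min(0),q.max(0))
```

```text
side tip [0.54635105 0.05519553 0.05      ] side ring [0.54550444 0.05584317 0.021     ] top tip [0.54472817 0.0572209  0.05      ] [0.54602228 0.05951795 0.021     ]
28 [0.54436925 0.05425245 0.04758599] [0.53879362 0.04922251 0.04502567] [0.55280247 0.06002413 0.05085847]
```

Run:
```python
from h import *
plan([.545,-.1,.12],-15)
plan([.5465,.058,.07],-1.5)
```

```text
t 12.18 p [ 0.5304 -0.2865  0.1009] x [ 0.829 -0.56   0.007] y [-0.56  -0.829 -0.001] z [ 0.006 -0.003 -1.   ] F [ 1.2 -0.2 -0. ] T [-0.04 -0.07 -0.01] w 0.0349 q [-0.5   0.51  0.08  1.13  0.    1.67]
lin [-0.0921 -0.1627 -0.0197] rot [  0.03  -0.4  -19.04]
t 12.18 p [ 0.5304 -0.2865  0.1009] x [ 0.829 -0.56   0.007] y [-0.56  -0.829 -0.001] z [ 0.006 -0.003 -1.   ] F [ 1.2 -0.2 -0. ] T [-0.04 -0.07 -0.01] w 0.0349 q [-0.5   0.51  0.08  1.13  0.    1.67]
lin [-0.1797 -0.2944  0.0298] rot [  0.07  -0.4  -32.54]
```

Request:
jog_arm(jaw=[1,1,1,1,1,1,1,1], linear=[[-0.005,-0.009,-0.005],[-0.016,-0.027,-0.01],[-0.029,-0.05,-0.015],[-0.043,-0.075,-0.018],[-0.057,-0.1,-0.02],[-0.07,-0.124,-0.02],[-0.082,-0.145,-0.02],[-0.092,-0.163,-0.02]], delta_rot=[[0,0,-1],[0,0,-3],[0,0,-6],[0,0,-9],[0,0,-12],[0,0,-15],[0,0,-17],[0,0,-19]])

```text
clock: 12.85
eef_pos: [0.5419, -0.0959, 0.1148]
tool_rot: [0.992, -0.129, -0.002, -0.0]
ft_force: [-0.1, 0.1, -0.5]
grip_width: 0.0348
```

Run:
```python
from h import *
plan([.5465,.058,.07],-1.5)
```

```text
t 12.85 p [ 0.5419 -0.0959  0.1148] x [ 0.967 -0.256 -0.003] y [-0.256 -0.967 -0.   ] z [-0.003  0.001 -1.   ] F [-0.1  0.1 -0.5] T [ 0.05  0.03 -0.  ] w 0.0348 q [-0.18  0.41 -0.04  1.12  0.    1.65]
lin [-0.0348 -0.15    0.0449] rot [ -0.04   0.18 -13.31]
```

Request:
jog_arm(jaw=[1,1,1,1,1,1,1,1], linear=[[-0.006,-0.024,0.004],[-0.012,-0.05,0.01],[-0.018,-0.076,0.018],[-0.024,-0.102,0.026],[-0.029,-0.125,0.034],[-0.033,-0.141,0.041],[-0.035,-0.15,0.045],[-0.035,-0.15,0.045]], delta_rot=[[0,0,-2],[0,0,-4],[0,0,-6],[0,0,-8],[0,0,-10],[0,0,-12],[0,0,-13],[0,0,-13]])

```text
clock: 13.52
eef_pos: [0.5464, 0.0573, 0.0691]
tool_rot: [1.0, -0.016, -0.002, 0.0]
ft_force: [-0.8, -0.9, -1.2]
grip_width: 0.035
```

```bash
python3 lid.py s13
python3 - <<'E'
from h import *
a=cv2.imread('pics/s13.png'); cv2.imwrite('pics/s13e.png',cv2.resize(a[180:255,235:325],None,fx=8,fy=8,interpolation=3)[:600,:760])
d=np.load('pics/s13.npy'); V,U=np.mgrid[180:255,235:325]; D=d[180:255,235:325]; P=w('side',U,V,D); c=a[180:255,235:325].astype(int)
k=(D>0)&(c[...,0]-c[...,2]>15)&(abs(P[...,2]-.105)<.012); q=P[k]; print('disc',len(q),q.mean(0)); s=bot.get_obs(); print(q.mean(0)-s['eef_pos'])
if len(q): print(cv2.minEnclosingCircle(q[:,:2].astype(np.float32)))
E
```

```text
t 13.52 p [0.5464 0.0573 0.0691] x [ 0.999 -0.032 -0.004] y [-0.032 -0.999  0.   ] z [-0.004  0.    -1.   ] F [-0.8 -0.9 -1.2] T [ 0.   -0.01  0.01] w 0.035 q [ 0.1   0.45 -0.11  1.02  0.    1.71]
lid deg 100.71478287410349 yaw 1.8795216506257244 x at z=.032,y=.058 0.6525933935965091
disc 64 [0.54528987 0.05586592 0.10521549]
[-1.75955411e-03 -7.56369508e-05  3.53390091e-02]
((0.5457088947296143, 0.055977508425712585), 0.01262415200471878)
```

View pics/s13e.png

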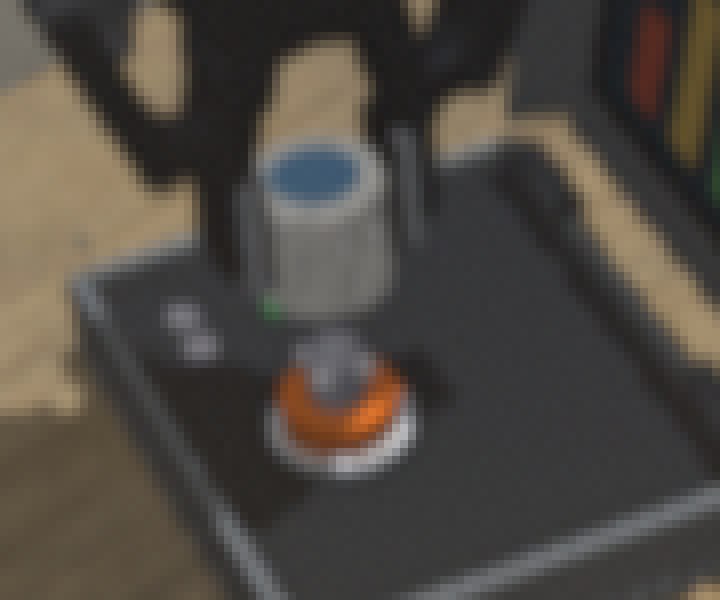

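Request:
jog_arm(jaw=[1,1,1,1,1,1,1,1], linear=[[0.0005,0,0.004],[0.0005,0,0.008],[0.0005,0,0.012],[0.0005,0,0.016],[0.0005,0,0.02],[0.0005,0,0.023],[0.0005,0,0.026],[0.0005,0,0.028]], delta_rot=[[0,0,0],[0,0,0],[0,0,0],[0,0,0],[0,0,0],[0,0,0],[0,0,0],[0,0,0]])

```text
clock: 14.23
eef_pos: [0.5487, 0.055, 0.0426]
tool_rot: [1.0, -0.018, -0.0, 0.0]
ft_force: [-0.5, -0.3, -1.1]
grip_width: 0.0349
```

```bash
python3 -c "
from h import *
st()"
```

```text
t 14.23 p [0.5487 0.055  0.0426] x [ 0.999 -0.036 -0.   ] y [-0.036 -0.999  0.   ] z [-0. -0. -1.] F [-0.5 -0.3 -1.1] T [0.01 0.01 0.02] w 0.0349 q [ 0.1   0.48 -0.14  0.95 -0.    1.71]
```

Run:
```python
from h import *
p,d=cam('side','s14'); a=cv2.imread('pics/s14.png'); cv2.imwrite('pics/s14e.png',cv2.resize(a[180:255,235:325],None,fx=8,fy=8,interpolation=3)[:600,:760])
V,U=np.mgrid[180:255,235:325]; D=d[180:255,235:325]; P=w('side',U,V,D); c=a[180:255,235:325].astype(int)
k=(D>0)&(c[...,0]-c[...,2]>15)&(abs(P[...,2]-.078)<.014); q=P[k]; print('disc',len(q),q.mean(0),cv2.minEnclosingCircle(q[:,:2].astype(np.float32))); st()
```

```text
disc 64 [0.54733791 0.05422186 0.07844172] ((0.5473144054412842, 0.054663415998220444), 0.01179458387196064)
t 14.28 p [0.5485 0.055  0.0424] x [ 0.999 -0.036 -0.001] y [-0.036 -0.999  0.   ] z [-0.001 -0.    -1.   ] F [ 0.1  0.1 -1.4] T [ 0.   -0.03  0.01] w 0.0349 q [ 0.1   0.48 -0.14  0.95 -0.    1.71]
```

View pics/s14e.png

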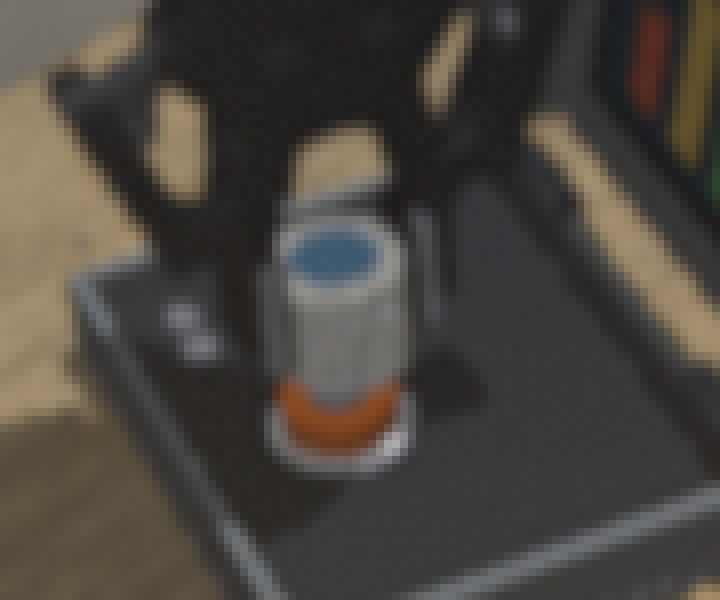

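Request:
jog_arm(jaw=[1,1,1,1,1,1,1,1], linear=[[-0.001,-0.001,0],[-0.0015,-0.001,0],[-0.0015,-0.001,0.001],[-0.0015,-0.001,0.003],[-0.0015,-0.001,0.005],[-0.0015,-0.001,0.007],[-0.0015,-0.001,0.009],[-0.0015,-0.001,0.01]], delta_rot=[[0,0,0],[0,0,0],[0,0,0],[0,0,0],[0,0,0],[0,0,0],[0,0,0],[0,0,0]])

```text
clock: 14.95
eef_pos: [0.5475, 0.0565, 0.0338]
tool_rot: [1.0, -0.018, 0.0, -0.0]
ft_force: [-2.6, 1.4, 4.4]
grip_width: 0.0345
```

```bash
cat > cap.py <<'E'
from h import *
import sys
t=sys.argv[1]
p,d=cam('side',t); a=cv2.imread(f'pics/{t}.png'); cv2.imwrite(f'pics/{t}e.png',cv2.resize(a[180:255,235:325],None,fx=8,fy=8,interpolation=3)[:600,:760])
V,U=np.mgrid[180:255,235:325]; D=d[180:255,235:325]; P=w('side',U,V,D); c=a[180:255,235:325].astype(int)
k=(D>0)&(c[...,0]-c[...,2]>15)&(abs(P[...,0]-.546)<.02)&(abs(P[...,1]-.056)<.02)&(P[...,2]>.04); q=P[k]; print('disc',len(q),q.mean(0),cv2.minEnclosingCircle(q[:,:2].astype(np.float32))); st()
E
python3 cap.py s15
```

```text
disc 66 [0.54652166 0.05570021 0.07000594] ((0.5471009016036987, 0.05558772757649422), 0.012792378664016724)
t 15.0 p [0.5473 0.0565 0.0334] x [ 0.999 -0.035  0.   ] y [-0.035 -0.999 -0.001] z [ 0.     0.001 -1.   ] F [-1.2  0.5  1. ] T [0.14 0.25 0.01] w 0.035 q [ 0.1   0.49 -0.15  0.93  0.    1.71]
```

View pics/s15e.png

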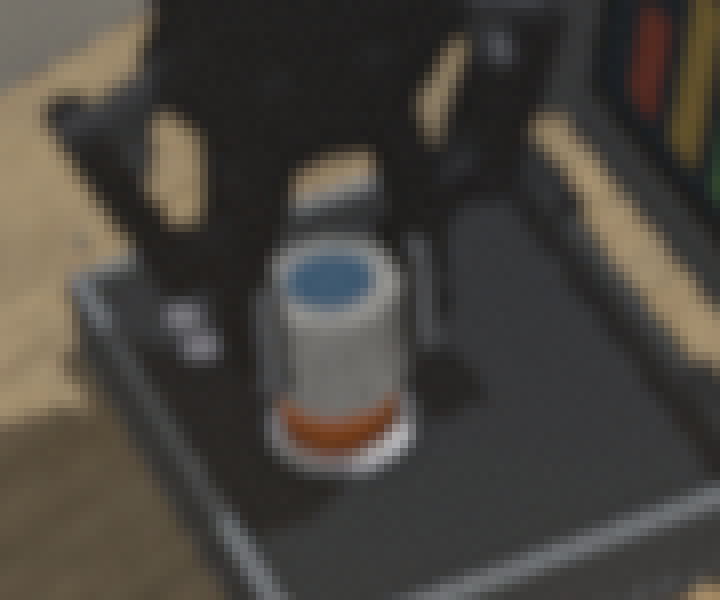

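Request:
jog_arm(jaw=[1,1,1,1,1,1,1,1], linear=[[0,0,0.001],[0,0,0.002],[0,0,0.003],[0,0,0.004],[0,0,0.005],[0,0,0.006],[0,0,0.006],[0,0,0.006]], delta_rot=[[0,0,0],[0,0,0],[0,0,0],[0,0,0],[0,0,0],[0,0,0],[0,0,0],[0,0,0]])

```text
clock: 15.67
eef_pos: [0.5476, 0.056, 0.0273]
tool_rot: [1.0, -0.018, 0.0, 0.0]
ft_force: [-1.0, -0.3, 1.1]
grip_width: 0.0349
```

```bash
python3 cap.py s16
```

```text
disc 64 [0.54663495 0.05483438 0.06346746] ((0.5467641949653625, 0.05587179586291313), 0.012124755419790745)
t 15.72 p [0.5477 0.056  0.0274] x [ 0.999 -0.036  0.001] y [-0.036 -0.999  0.   ] z [ 0.001 -0.    -1.   ] F [-1.  -1.1  0.1] T [-0.11  0.08 -0.06] w 0.0346 q [ 0.1   0.5  -0.16  0.91 -0.    1.71]
```

View pics/s16e.png

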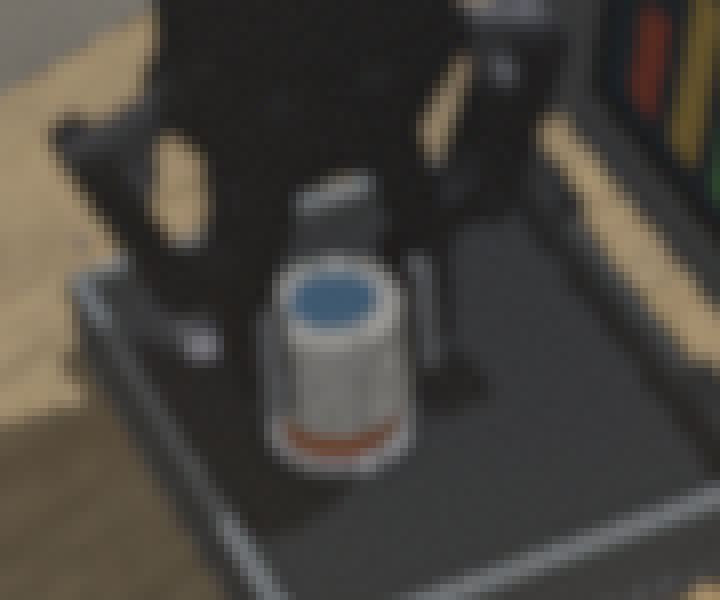

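Request:
jog_arm(jaw=[1,1,1,1,1,1,1,1], linear=[[0,0,0.0005],[0,0,0.001],[0,0,0.0015],[0,0,0.002],[0,0,0.0025],[0,0,0.003],[0,0,0.003],[0,0,0.003]], delta_rot=[[0,0,0],[0,0,0],[0,0,0],[0,0,0],[0,0,0],[0,0,0],[0,0,0],[0,0,0]])

```text
clock: 16.38
eef_pos: [0.5477, 0.0561, 0.0249]
tool_rot: [1.0, -0.018, 0.0, 0.0]
ft_force: [-1.8, -1.2, 5.8]
grip_width: 0.0347
```

```bash
python3 cap.py s17
```

```text
disc 63 [0.54650691 0.05528243 0.0608028 ] ((0.546247661113739, 0.05550895258784294), 0.012321185320615768)
t 16.43 p [0.5477 0.0561 0.0248] x [ 0.999 -0.036  0.001] y [-0.036 -0.999  0.   ] z [ 0.001 -0.    -1.   ] F [-1.8 -1.6  7.2] T [-0.27  0.48  0.  ] w 0.0349 q [ 0.1   0.5  -0.16  0.91 -0.    1.71]
```

Request:
jog_arm(jaw=[1,1,1,1,1,1,1,1], linear=[[0,0,0.0005],[0,0,0.001],[0,0,0.0015],[0,0,0.0015],[0,0,0.0015],[0,0,0.0015],[0,0,0.0015],[0,0,0.0015]], delta_rot=[[0,0,0],[0,0,0],[0,0,0],[0,0,0],[0,0,0],[0,0,0],[0,0,0],[0,0,0]])

```text
clock: 17.1
eef_pos: [0.5477, 0.0561, 0.0238]
tool_rot: [1.0, -0.018, 0.001, 0.0]
ft_force: [-3.1, -1.3, 9.8]
grip_width: 0.0349
```

```bash
python3 cap.py s18;  python3 lid.py s19
```

```text
disc 61 [0.5466295  0.05532605 0.05999576] ((0.54742032289505, 0.055391062051057816), 0.012005499564111233)
t 17.15 p [0.5477 0.0561 0.0238] x [ 0.999 -0.036  0.001] y [-0.036 -0.999  0.   ] z [ 0.001 -0.    -1.   ] F [-2.9 -0.9  9.4] T [-0.27  0.69 -0.03] w 0.0346 q [ 0.1   0.5  -0.16  0.91 -0.    1.71]
t 17.15 p [0.5477 0.0561 0.0238] x [ 0.999 -0.036  0.001] y [-0.036 -0.999  0.   ] z [ 0.001 -0.    -1.   ] F [-2.9 -0.9  9.4] T [-0.27  0.69 -0.03] w 0.0346 q [ 0.1   0.5  -0.16  0.91 -0.    1.71]
lid deg 100.72759011701835 yaw 1.7815942842182224 x at z=.032,y=.058 0.6526170236283587
```

View pics/s18e.png

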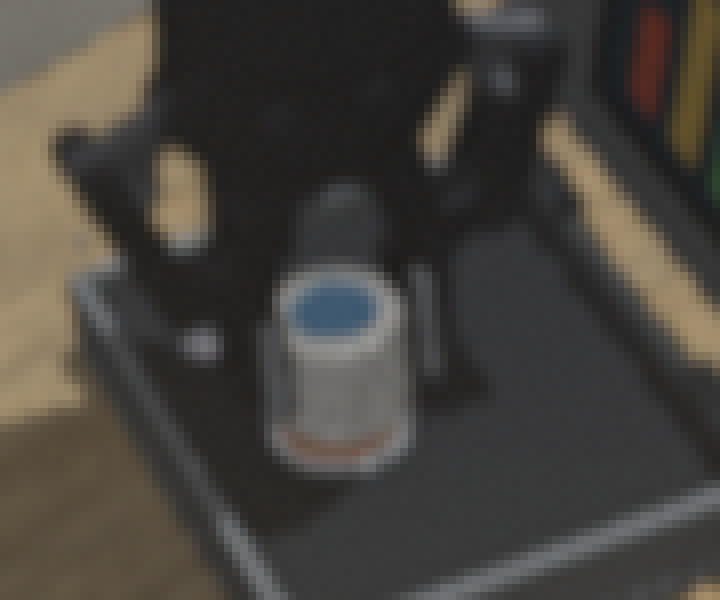

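View pics/s19c.png

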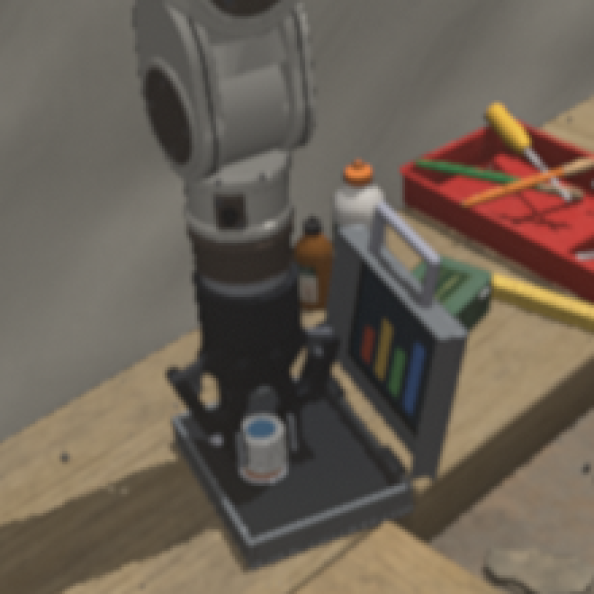

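```bash
python3 -c "
from h import *
print(bot.job_done()); st()"
```

```text
the job is handed in; nothing more can be done
None
the job is handed in; nothing more can be done
```

The job was handed in at about 17 s of the 61 s allowed. The lid is open, and the robot is still holding the cap pressed on the stud. No verdict is reported, so the results below are my own last checks.

- **Lid:** I opened it by the pull bar and let go. It measured 100.7° open, both just after I let go and at the end.
- **Cap:** I used the white one at top-view pixel (418, 269); the two green ones did not fit the description. It is seated over the stud: the force rose to about 4 N and fell to about 1 N as it went over the balls, which I read as the click. The side camera put it within about 1 mm of the stud's axis.
- **Collar:** the last push was about 9.5 N upward on the tool. That puts the collar about 3.8 mm down and the cap's mouth edge about 7 mm above the stud's foot. Neither was measured directly, but the orange band left showing is thin, which fits.
- **Bottles:** both are still standing in the last picture. I did not measure how far they might have shifted.

**What failed or disagreed:**
- My first grasp of the bar closed on nothing. The fingertips sat about 26 mm farther back along the tool than the stated frame, so I measured them in the images and allowed for that.
- The two cameras disagreed by about 3 mm in y. I lined up the cap and stud in the side camera alone.
- The lid was already about 8° open at the start, not closed.

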